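# Unload the ink shaker into a test tray with its temperature logger

### The job

The ink samples have been shaken and go into the heat test: first take the hold-down bridge off the shaker (raise its front end over the retaining lip, draw its toe out from under the hook) and stand it on its feet in the middle of the black rubber mat, lengthwise. Then stand every sample jar upright in the middle of a marked square of the white tray, one to a square, in neat rows: fill both squares next to the logger bay first, then the next pair, then the last. Last of all, with the jars in place, because it starts recording when unplugged, pull the logger straight out of its dock and lay it flat, face up, in the middle of the tray's bay, lengthwise; leave everything else on the bench where it is.

Things in the scene. Friction and masses are not known exactly. Their poses are not given: they have to be found in the camera images.
- shaker: Fixed. Origin: table under its centre; +x to its back. Deck 256 (x) by 160 (y), at z = 85, rim 8 high. On the centre line two rests, 30 wide, tops at z = 114, carry the bridge: front x = -116 to -93, with a retaining lip 22 high on its outer edge (x = -116 to -111); back x = 95 to 128, with a hook: a lip over x = 112 to 132, its underside 11 above the rest, open to the front. All mm.
- bridge: Loose hold-down bar on two legs, 0.25 kg. Origin: centre at foot level; +x to its toe. Plate 214 x 48, top at z = 28, pad under it to z = 12 (mm). Black handle bar along x: 80 long, 12 wide, z = 46 to 62. Legs at x = +-105, 24 wide; back leg's toe (4 thick) reaches x = 123, under the shaker's hook with 7 play: tilt front up about toe tip 0.16 rad (0.1 to 0.25), draw 25 to front, lift.
- mat: Black rubber mat on the table, fixed, 270 mm along x, 100 mm along y, 3 mm thick. Origin: underside centre. (The bridge on the shaker has its origin 114 mm above the shaker's, axes parallel.)
- tray: White plastic tray, fixed, 272 mm along x, 140 mm along y. Origin: underside centre. Floor 4 mm thick, rim 8 mm above it. Six marked squares of 64 mm in rows of two; beyond them at the +x end the logger bay: marked outline 46 mm along tray x, 108 mm along tray y (its length), on a flat floor 68 mm wide, centre 97 mm from the origin along tray +x.
- dock: Grey logger dock, fixed, 150 x 64 mm. Origin: table level; +x points into the socket. The plugged-in logger (origin 30 mm above the dock's, axes parallel) lies on a pedestal 20 mm wide; beyond x = 35 mm a block 58 mm tall holds the plug all round, with two sprung catch balls (about 8 N). It comes out only level, along the dock's -x, free after 16 mm.
- logger: Flat white temperature logger, loose, 60 g: body 64 mm (x) by 30 mm (y) by 20 mm tall, with a steel plug 14 mm wide, 6 mm thick, reaching 18 mm beyond its +x end. Origin: underside centre of the body. Grip it across the 30 mm width.
- square1 (a point): Centre of a marked square on the tray floor: first row (beside the logger bay), left (tray +y).
- square2 (a point): Centre of a marked square on the tray floor: first row (beside the logger bay), right (tray -y).
- square3 (a point): Centre of a marked square on the tray floor: middle row, left (tray +y).
- square4 (a point): Centre of a marked square on the tray floor: middle row, right (tray -y).
- square5 (a point): Centre of a marked square on the tray floor: last row, left (tray +y).
- square6 (a point): Centre of a marked square on the tray floor: last row, right (tray -y).
- jar1: Loose sample jar, white with a grey cap, round, 38 mm across, 40 mm tall, 60 g; origin: underside centre. Four to six of the six jars are there; all start on the shaker deck, in two rows of up to three either side of the centre line, caps 1 mm below the bridge's pad.
- jar2: Loose sample jar, white with a grey cap, round, 38 mm across, 40 mm tall, 60 g; origin: underside centre. Four to six of the six jars are there; all start on the shaker deck, in two rows of up to three either side of the centre line, caps 1 mm below the bridge's pad.
- jar3: Loose sample jar, white with a grey cap, round, 38 mm across, 40 mm tall, 60 g; origin: underside centre. Four to six of the six jars are there; all start on the shaker deck, in two rows of up to three either side of the centre line, caps 1 mm below the bridge's pad.
- jar4: Loose sample jar, white with a grey cap, round, 38 mm across, 40 mm tall, 60 g; origin: underside centre. Four to six of the six jars are there; all start on the shaker deck, in two rows of up to three either side of the centre line, caps 1 mm below the bridge's pad.
- jar5: Loose sample jar, white with a grey cap, round, 38 mm across, 40 mm tall, 60 g; origin: underside centre. Four to six of the six jars are there; all start on the shaker deck, in two rows of up to three either side of the centre line, caps 1 mm below the bridge's pad.
- jar6: Loose sample jar, white with a grey cap, round, 38 mm across, 40 mm tall, 60 g; origin: underside centre. Four to six of the six jars are there; all start on the shaker deck, in two rows of up to three either side of the centre line, caps 1 mm below the bridge's pad.
- cup: Bystander, to be left alone: brown paper cup, 76 mm across, 95 mm tall.
- tape: Bystander, to be left alone: roll of paper tape lying flat, 84 mm across, 19 mm tall.
- palette_knife: Bystander, to be left alone: ink spatula, 200 mm long, lying flat.
- loupe: Bystander, to be left alone: black printer's loupe, 42 mm across, 42 mm tall.
- ink_small: Bystander, to be left alone: small square ink bottle, 44 mm wide, 82 mm tall.
- weight: Bystander, to be left alone: steel check weight, 30 mm across, 48 mm tall.
There are look-alikes about, which are no part of the job. What is shaped like the jar2 but blue is not meant.

How it is judged:
By the outcome, as a careful person would: the job done as asked, in the order asked, and still so for the second after the job is handed in, with the robot touching nothing.
Of jar1, jar2, jar3, jar4, jar5, jar6 only 4 to 6 are there at a start; the rules pass over those that are not, and their reading is None.
At some moment in a run one of jar1, jar2, jar3, jar4, jar5, jar6 may be knocked a few centimetres aside while the robot is not near it.
It also fails if it takes over 210 s, if anything falls off the work surface, if the arm or the gripper's body presses on something with over 40 N, if the wrist force passes 120 N, or if a joint passes its speed limit or range.

### The arm

A 6-joint arm with a two-finger parallel gripper is mounted at the origin on the work surface. World frame = base frame: x ahead of the robot, y to its left, z up, the work surface at z = 0. Lengths are in m, angles in degrees, forces in N, time in s.
With the tool pointing down it reaches from about 0.275 to 0.725 m from the base axis. Payload 5.6 kg.
Tool frame: the origin (TCP) lies at the very end of the fingers, on their centre line; the grasp point (between the pads) lies 19 mm behind it (grip_depth is the z of the grasp point in the tool frame, in m); z points along the fingers, y is the line along which they close (so a half turn about z gives the same grasp; the last joint's range is limited). The gripper opens to 85 mm and grips with 20 to 120 N. Pads are 22 mm wide; open, the fingers measure 114 mm over their backs; the gripper's body (76 mm by 85 mm) begins 54 mm behind the grasp point. The pads swing forward as they close: fully open they stand 13 mm farther back than shut.
Start: joints at [81.394, 14.616, 6.199, 0, -81.583, -16.306], TCP at [0.232, 0.499, 0.231] pointing down, gripper open.
Joint ranges: [-168.99, 168.99], [-69.2, 112.95], [-62.41, 85.93], [-164.36, 98.24], [-168.68, -3.75], [-174.98, 174.98]. Speed limits (degrees/s): [147.25, 147.25, 180, 180, 180, 180].

### API

Orientations are given as [roll, pitch, yaw] about the fixed x, y, z axes, in that order (R = Rz(yaw) Ry(pitch) Rx(roll)).
In Python, from plant import observe, grab_frame, camera_model, close_job, grip_depth gives the robot as it stands.
- The arm moves only by the tool arm_command, never from a script. Its argument "targets" is a list that holds one entry, the list of rows, each a list of 5 numbers: the shift along the tool's x, y, z in units of 50 mm (1.0 is 50 mm), then the turn about the tool's z in units of 6 degrees (1.0 is 6 degrees), then the opening, from 0 (shut) to 1 (fully open). In form: [[[tx, ty, tz, roll, jaw], ...]]. A call has exactly 10 rows; each row is the pose to reach, as a shift and turn from the pose commanded when the call began, along the tool's axes at that moment; what a row does not reach only later rows make up. A row lasts 1/8 s, in which the tool goes at most 62.5 mm and 10.7 degrees, less where a joint would pass 70% of its speed; a pose out of reach is approached as far as the arm can. A call with a gripper value outside its range is refused whole. The fingers move at their own pace and stop on an object; the grip force is fixed at half the most. Time passes only in rows, so rows that repeat a pose let the fingers close, or fill a call up. It gives the time, the measured TCP pose, the force, the opening and the grip force at its end, in the units of the state.
- observe(): the state, without advancing time (a new reading comes with each control period).
- grab_frame(name): name is "side" or "top" or "wrist"; returns the picture (384x512x3 uint8, red, green, blue); there is no depth.
- camera_model(name): a dict with "mtx" (3x3 intrinsics, pixels), "origin" and "attitude" of the camera in the world; the wrist camera has in their place "mount" (4x4, takes a point from camera to tool coordinates, whose origin is the TCP and whose axes are the flange's). Camera axes: x right, y down, z forward; pixel columns grow to the right and rows downward; lengths in m; the calibration is good to about 2 mm. A picture is of the moment at which its call begins: read the wrist's pose just before it. camera_model takes no time and is no camera call.
- close_job(): hands the job in; it is judged then, once.
The state is a dict: "clock": time; "q": joint angles; "qd": joint speeds; "tau": joint torques, N m; "ee_pos": TCP position; "tcp_rot": TCP orientation; "force": force on the tool from outside, world axes, zero at the start; "moment": the same for the moment, N m; "finger_gap": finger opening in m; "grasp_force": force on a finger pad.
Only numpy, scipy, OpenCV 4.12 (cv2) and the standard library are available. Lean on these libraries where they do the work, as an engineer would, in place of code of your own. Each camera call takes 0.05 s, during which the arm holds its last target. There are 200 camera calls.

## Working session

There is one attempt and no reset: what is moved stays moved. The work goes in short steps, Python scripts to look and compute and a tool call to move; the robot and the scene stay as the last step left them, time stands still between calls to the robot, and variables do not carry over. Pictures are saved under pics/ and viewed, at most 14 in all, crops included, and the job is handed in when it is done.

Besides the shell and the picture viewer there is one more tool, called after "Request:" by a JSON object that holds its "op" and its "data". arm_command: Moves the arm, as the interface text tells. Its arguments: {"type":"object","properties":{"targets":{"type":"array"}},"required":["targets"]}

```bash
mkdir -p pics; ls
python3 - <<'E'
from plant import *
import cv2,numpy as np
print(observe()); print(grip_depth)
for n in("side","top","wrist"):
    print(n,camera_model(n)); cv2.imwrite(f"pics/{n}0.png",grab_frame(n)[:,:,::-1])
E
```

```text
pics
{'clock': 0.0, 'q': array([ 8.13931039e+01,  1.46544680e+01,  6.12951507e+00, -2.72217348e-02,
       -8.15826266e+01, -1.63075567e+01]), 'qd': array([-0.00885869,  0.00212299, -0.01609129,  0.0286145 , -0.08143903,
       -0.09049849]), 'tau': array([-1.17605217e-03, -3.86635065e+01,  2.37936741e+01,  5.36516994e+00,
       -6.11065931e-03,  4.05016308e-06]), 'ee_pos': array([0.23142249, 0.49839176, 0.23037465]), 'tcp_rot': array([ 1.79889189e+02, -4.36993624e-03, -2.49184586e+01]), 'force': array([-0.57589079, -0.46135699, -0.64248167]), 'moment': array([-0.00974484,  0.04480638, -0.01362764]), 'grasp_force': 0.0, 'finger_gap': 0.08532116486022119}
-0.0187
side {'mtx': array([[352.0923559 ,   0.        , 254.01487922],
       [  0.        , 352.0923559 , 182.91070096],
       [  0.        ,   0.        ,   1.        ]]), 'origin': array([0.41917627, 0.94958642, 0.65460915]), 'attitude': array([-120.10117061,    0.91949898, -174.42086648])}
top {'mtx': array([[432.39414192,   0.        , 256.42951793],
       [  0.        , 432.39414192, 187.75941285],
       [  0.        ,   0.        ,   1.        ]]), 'origin': array([ 0.40201131, -0.0104326 ,  1.31647924]), 'attitude': array([-174.32463657,    1.30123368,  -90.46806059])}
wrist {'mtx': array([[318.68315535,   0.        , 261.44854642],
       [  0.        , 318.68315535, 190.33942833],
       [  0.        ,   0.        ,   1.        ]]), 'mount': array([[ 4.15410943e-04, -9.55489925e-01, -2.95023441e-01,
         7.47507943e-02],
       [ 9.99999377e-01,  7.02536670e-04, -8.67239652e-04,
         1.69195057e-05],
       [ 1.03590354e-03, -2.95022897e-01,  9.55489622e-01,
        -1.41457937e-01],
       [ 0.00000000e+00,  0.00000000e+00,  0.00000000e+00,
         1.00000000e+00]])}
```

View pics/top0.png

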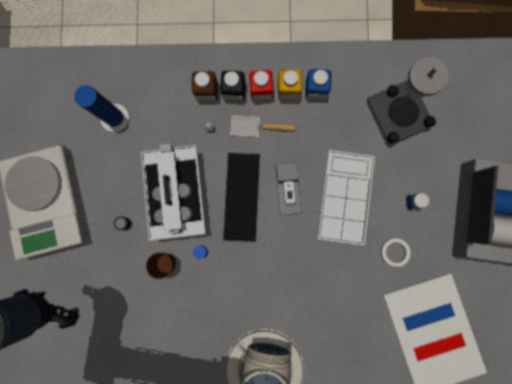

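View pics/side0.png

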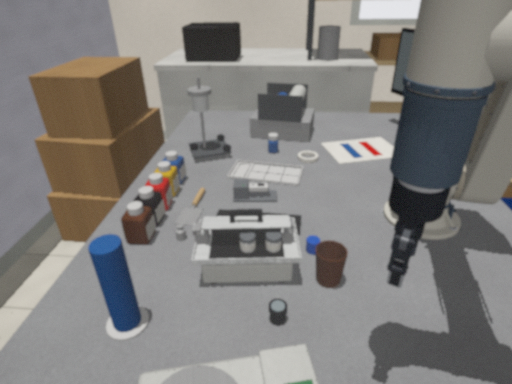

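The top view shows the shaker at about (172,192), the mat at (241,197), the dock at (288,190) and the tray at (347,197), with its bay at the top end. In the side view I can see two jars under the bridge. Next I'll enlarge a crop.

```bash
cat > h.py <<'E'
from plant import *
import cv2,numpy as np
from scipy.spatial.transform import Rotation as Ro
def R(a): return Ro.from_euler('xyz',a,degrees=True).as_matrix()
def cam(n,s=None):
    c=camera_model(n)
    if n!="wrist": return c["mtx"],R(c["attitude"]),np.array(c["origin"])
    s=s or observe(); T=R(s["tcp_rot"]); M=np.array(c["mount"])
    return c["mtx"],T@M[:3,:3],T@M[:3,3]+s["ee_pos"]
def ray(c,uv):
    K,A,o=c; d=A@np.linalg.solve(K,[uv[0],uv[1],1.]); return o,d/np.linalg.norm(d)
def onz(c,uv,z):
    o,d=ray(c,uv); return o+d*(z-o[2])/d[2]
def proj(c,p):
    K,A,o=c; q=K@(A.T@(np.array(p)-o)); return q[:2]/q[2]
def tri(rays):
    A=sum(np.eye(3)-np.outer(d,d) for o,d in rays); b=sum((np.eye(3)-np.outer(d,d))@o for o,d in rays)
    return np.linalg.solve(A,b)
def snap(n,name):
    s=observe(); im=grab_frame(n); cv2.imwrite(f"pics/{name}.png",im[:,:,::-1]); np.savez(f"pics/{name}.npz",K=cam(n,s)[0],A=cam(n,s)[1],o=cam(n,s)[2])
    return im,cam(n,s)
def load(name):
    z=np.load(f"pics/{name}.npz"); return cv2.imread(f"pics/{name}.png"),(z["K"],z["A"],z["o"])
def rel(p,yaw=None):
    """shift in tool units from the present pose to world TCP p, tool yaw in deg"""
    s=observe(); T=R(s["tcp_rot"]); d=T.T@(np.array(p)-s["ee_pos"])/.05
    r=None
    if yaw is not None:
        r=-((yaw-s["tcp_rot"][2]+90)%180-90)/6
    return np.round(d,3),r
E
python3 - <<'E'
from h import *
im=cv2.imread("pics/top0.png")[135:255,130:390]
cv2.imwrite("pics/c1.png",cv2.resize(im,None,fx=3,fy=3,interpolation=cv2.INTER_CUBIC))
c=cam("top")
for n,uv,z in [("shaker",(172,192),.09),("mat",(241,197),0),("dock",(288,190),.03),("tray",(347,197),0)]: print(n,onz(c,uv,z))
E
```

```text
shaker [0.5144794  0.25814507 0.09      ]
mat [0.50522595 0.06580138 0.        ]
dock [ 0.5224263  -0.07643225  0.03      ]
tray [ 0.5020211  -0.25670774  0.        ]
```

View pics/c1.png

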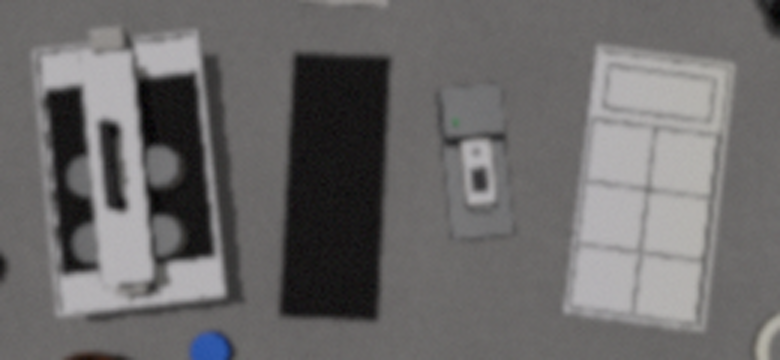

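The crop shows the hook at (108,38) and the lip at (135,288), so the shaker's +x points away from the robot. There are four jars, two on each side of the bridge. The dock block is at (472,110), so the dock's +x also points away, and the tray bay is at (660,92). Next I'll take wrist views across the scene.

Run:
```python
from h import *
print(rel([.55,.23,.32],0));
```

```text
(array([ 8.04 ,  2.189, -1.784]), np.float64(-4.152509743100424))
```

Request:
{"op": "arm_command", "data": {"targets": [[[1, 0.3, -0.4, -0.5, 1], [2, 0.5, -0.8, -1, 1], [3, 0.8, -1.2, -1.6, 1], [4, 1.1, -1.6, -2.2, 1], [5, 1.4, -1.8, -2.8, 1], [6, 1.7, -1.8, -3.4, 1], [7, 2, -1.8, -4, 1], [8, 2.2, -1.8, -4.15, 1], [8.04, 2.2, -1.8, -4.15, 1], [8.04, 2.2, -1.8, -4.15, 1]]]}}

```text
clock: 1.4
ee_pos: [0.5499, 0.2296, 0.3207]
tcp_rot: [180.0, 0.1, -0.1]
force: [0.1, -0.3, -0.0]
finger_gap: 0.0854
grasp_force: 0.0
```

Run:
```python
from h import *
snap("wrist","w1"); s=observe(); print(s["ee_pos"],s["tcp_rot"],s["clock"])
```

```text
[0.54952039 0.23010846 0.32113681] [-1.79999043e+02  2.36177088e-02  6.02825954e-03] 1.45
```

Request:
{"op": "arm_command", "data": {"targets": [[[0, 0.6, 0, 0, 1], [0, 1.2, 0, 0, 1], [0, 1.8, 0, 0, 1], [0, 2.4, 0, 0, 1], [0, 3, 0, 0, 1], [0, 3.6, 0, 0, 1], [0, 4.2, 0, 0, 1], [0, 4.6, 0, 0, 1], [0, 4.6, 0, 0, 1], [0, 4.6, 0, 0, 1]]]}}

```text
clock: 2.7
ee_pos: [0.5498, 0.0005, 0.3213]
tcp_rot: [-180.0, -0.0, 0.0]
force: [0.0, 0.7, -0.2]
finger_gap: 0.0853
grasp_force: 0.0
```

Run:
```python
from h import *
snap("wrist","w2"); s=observe(); print(s["ee_pos"],s["tcp_rot"],s["clock"])
```

```text
[0.54983212 0.00061541 0.32122647] [-1.79984921e+02  3.94288177e-03  4.79217819e-02] 2.75
```

Request:
{"op": "arm_command", "data": {"targets": [[[0, 0.6, 0, 0, 1], [0, 1.2, 0, 0, 1], [0, 1.8, 0, 0, 1], [0, 2.4, 0, 0, 1], [0, 3, 0, 0, 1], [0, 3.6, 0, 0, 1], [0, 4, 0, 0, 1], [0, 4, 0, 0, 1], [0, 4, 0, 0, 1], [0, 4, 0, 0, 1]]]}}

```text
clock: 4.0
ee_pos: [0.55, -0.1994, 0.3214]
tcp_rot: [-180.0, -0.0, 0.1]
force: [-0.3, -0.0, -0.2]
finger_gap: 0.0856
grasp_force: 0.0
```

Run:
```python
from h import *
snap("wrist","w3"); s=observe(); print(s["ee_pos"],s["tcp_rot"],s["clock"])
```

```text
[ 0.54995927 -0.19948136  0.32148831] [-1.79994899e+02 -2.06638979e-02  4.98777030e-02] 4.05
```

View pics/w1.png

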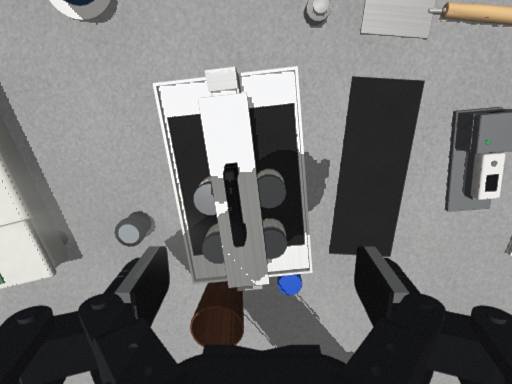

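View pics/w2.png

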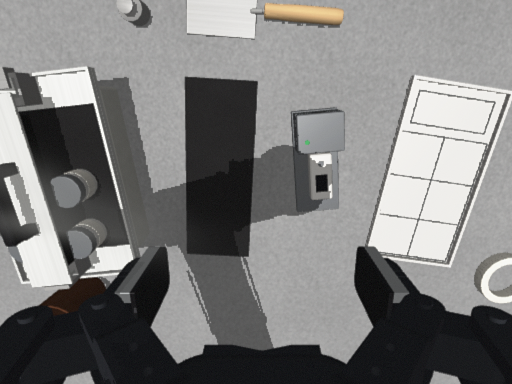

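View pics/w3.png

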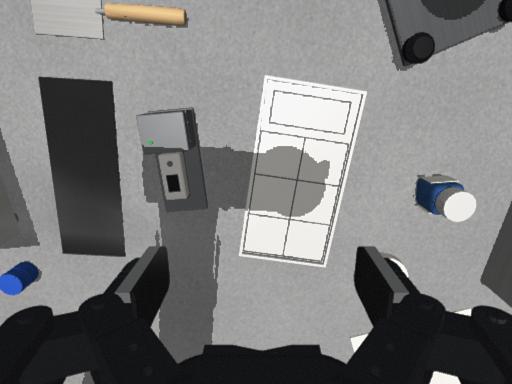

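w1 shows the shaker with the bridge; the handle runs from (231,165) to (240,245), the shaker corners are at (155,84), (297,67), (311,272) and (193,282), and all four jars are visible. w2 and w3 show the mat, the dock with the logger, and the tray, with its top corners at (415,76) and (511,92) in w2 and (265,76) and (366,93) in w3. I'll refine these corners and triangulate them.

Run:
```python
from h import *
P={"trayTL":{"w2":(415,76),"w3":(265,76)},"trayTR":{"w2":(510,92),"w3":(366,93)},"trayBL":{"w2":(368,249),"w3":(240,255)},"trayBR":{"w2":(449,266),"w3":(325,266)},
"bay1":{"w2":(419,89),"w3":(274,89)},"bay2":{"w2":(495,101),"w3":(352,100)},"bay3":{"w2":(487,135),"w3":(346,137)},"bay4":{"w2":(412,121),"w3":(268,122)},
"mTL":{"w1":(351,76),"w2":(186,77)},"mTR":{"w1":(424,81),"w2":(258,82)},"mBR":{"w1":(391,255),"w2":(248,257)},"mBL":{"w1":(330,254),"w2":(188,252)},
"shTR":{"w1":(297,67),"w2":(91,67)},"shBR":{"w1":(311,272),"w2":(138,265)},
"shTL":{"w1":(154,84)},"shBL":{"w1":(193,282)},
"sq12|34":{"w2":(435,183),"w3":(297,180)},"sq34|56":{"w2":(422,222),"w3":(289,221)}}
im={k:load(k) for k in("w1","w2","w3")}
for n,d in P.items():
    r=[];px=[]
    for v,uv in d.items():
        g=cv2.cvtColor(im[v][0],cv2.COLOR_BGR2GRAY)
        q=cv2.cornerSubPix(g,np.float32([[uv]]),(4,4),(-1,-1),(3,30,.01))[0,0]
        px.append(q.round(1)); r.append(ray(im[v][1],q))
    if len(r)>1:
        p=tri(r)
    else: p=onz(im[list(d)[0]][1],px[0],.093)
    print(n,p.round(4),*px)
# handle and crop
i,c=im["w1"]
cv2.imwrite("pics/c2.png",cv2.resize(i[60:300,140:330],None,fx=2.5,fy=2.5,interpolation=cv2.INTER_CUBIC))
i,c=im["w2"]
```

```text
trayTL [ 0.6471 -0.2028  0.009 ] [414.   74.8] [264.6  74.7]
trayTR [ 0.625  -0.3443 -0.0036] [508.9  92.6] [365.7  91.6]
trayBL [ 0.3882 -0.1643  0.0127] [366.5 245.8] [239.6 254.3]
trayBR [ 0.3591 -0.2992  0.0088] [448.6 265.2] [323.9 265.5]
bay1 [ 0.6274 -0.2153  0.0036] [419.3  90.2] [273.6  90.1]
bay2 [ 0.6126 -0.3219  0.0044] [495.1 101.5] [350.5 101.4]
bay3 [ 0.5653 -0.3189  0.0066] [487. 135.] [346. 137.]
bay4 [ 0.5839 -0.2089  0.0018] [409.7 122.1] [268.7 122.4]
mTL [ 6.456e-01  1.067e-01 -2.000e-04] [351.9  75.7] [184.6  76.2]
mTR [6.394e-01 7.100e-03 3.000e-04] [424.3  80.4] [257.3  80.9]
mBR [ 0.368   0.0253 -0.0012] [387.6 257.4] [246.7 256.6]
mBL [ 0.3747  0.1211 -0.0039] [328.6 252.9] [188. 252.]
shTR [0.6513 0.1911 0.0836] [296.6  66.6] [91. 67.]
shBR [0.4026 0.1653 0.0886] [310.5 269.1] [138. 265.]
shTL [0.6326 0.3466 0.093 ] [155.5  84.4]
shBL [0.3831 0.3208 0.093 ] [193.4 281.9]
sq12|34 [ 0.5018 -0.2494  0.0187] [435. 183.] [296.5 179.6]
sq34|56 [ 0.4407 -0.24    0.0179] [422. 222.] [288.8 218.5]
```

View pics/c2.png

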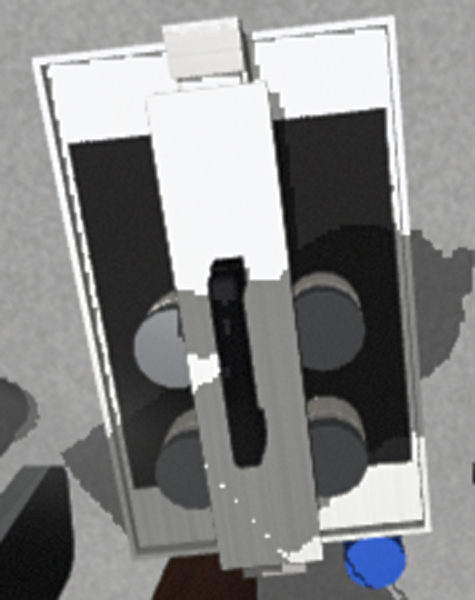

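The crop shows the bridge handle from (228,260) to (250,465), plate corners at (148,95) and (268,83), and the jars at about (178,345), (328,328), (193,468) and (335,460). Now I'll use the scale to check heights and fit the poses.

```bash
cat > fit.py <<'E'
from h import *
from scipy.optimize import least_squares
def rect(pts,L,W):
    """pts TL,TR,BR,BL (world xy); +x up, +y left"""
    m=np.array([[L/2,W/2],[L/2,-W/2],[-L/2,-W/2],[-L/2,W/2]])
    pts=np.array(pts)
    def f(p):
        c,s=np.cos(p[2]),np.sin(p[2]); return ((m@np.array([[c,s],[-s,c]])+p[:2])-pts).ravel()
    r=least_squares(f,[*pts.mean(0),0]); return r.x[:2].round(4),np.degrees(r.x[2]).round(2),(r.fun.reshape(-1,2)*1e3).round(1).tolist()
E
python3 - <<'E'
from fit import *
im={k:load(k) for k in("w1","w2","w3")}
def f(n,v,uv,z,L,W):
    p=[onz(im[v][1],u,z)[:2] for u in uv]; print(n,v,rect(p,L,W), "len",np.linalg.norm((p[0]+p[1]-p[2]-p[3])/2).round(4),"wid",np.linalg.norm((p[0]+p[3]-p[2]-p[1])/2).round(4))
f("mat","w1",[(351.9,75.7),(424.3,80.4),(391,256),(329.6,254)],.003,.27,.1)
f("mat","w2",[(184.6,76.2),(257.3,80.9),(247.7,256.6),(187.5,253.5)],.003,.27,.1)
for z in(.012,):
  f("tray","w2",[(414,75),(510.5,91.5),(448.6,266),(367,248)],z,.272,.14)
  f("tray","w3",[(264.6,74.7),(366,91.6),(324.5,265.7),(239.5,255)],z,.272,.14)
f("bay","w2",[(418.5,89.2),(495.1,101.2),(487,135),(411,121.6)],.004,.046,.108)
f("bay","w3",[(273.6,89.5),(352,100.5),(346,136.5),(268.7,122.4)],.004,.046,.108)
for z in(.093,.086): f("shaker","w1",[(154.5,84),(297,66.7),(311,271),(193.4,281.9)],z,.256,.16)
C=lambda x,y:(140+x/2.5,60+y/2.5)
for z in(.142,.135): f("plate","w1",[C(148,95),C(268,83),C(320,560),C(222,570)],z,.214,.048)
for z in(.176,.17):
  a,b=onz(im["w1"][1],C(228,261),z),onz(im["w1"][1],C(250,465),z); print("handle",a.round(4),b.round(4),np.linalg.norm(a-b))
for xy in[(175,345),(330,328),(193,468),(337,460)]: print("jar",onz(im["w1"][1],C(*xy),.125).round(4))
E
```

```text
mat w1 (array([0.5082, 0.0647]), np.float64(-2.85), [[-0.0, 0.4], [1.1, -0.4], [-1.2, -0.4], [0.1, 0.4]]) len 0.2689 wid 0.0992
mat w2 (array([0.508 , 0.0642]), np.float64(-3.25), [[0.4, 0.4], [0.7, -0.5], [-0.7, -1.5], [-0.4, 1.6]]) len 0.2689 wid 0.098
tray w2 (array([ 0.5059, -0.2493]), np.float64(-8.78), [[4.4, 0.6], [3.9, -4.8], [0.9, -0.5], [-9.3, 4.7]]) len 0.2631 wid 0.1356
tray w3 (array([ 0.503 , -0.2516]), np.float64(-8.39), [[0.7, 0.6], [1.6, -0.9], [-2.0, -1.4], [-0.3, 1.7]]) len 0.2697 wid 0.1377
bay w2 (array([ 0.5982, -0.2665]), np.float64(-8.13), [[0.0, -2.5], [0.5, -1.1], [1.4, 3.9], [-1.9, -0.2]]) len 0.0451 wid 0.111
bay w3 (array([ 0.5976, -0.2669]), np.float64(-8.46), [[0.0, -1.7], [-1.5, 0.3], [2.6, 2.7], [-1.1, -1.3]]) len 0.0473 wid 0.1111
shaker w1 (array([0.5166, 0.2563]), np.float64(6.13), [[2.3, 1.8], [1.7, -1.2], [-1.7, -2.0], [-2.3, 1.4]]) len 0.2519 wid 0.1568
shaker w1 (array([0.5146, 0.2568]), np.float64(6.13), [[0.1, 0.1], [-0.8, 0.0], [0.5, -0.3], [0.2, 0.1]]) len 0.2567 wid 0.1598
plate w1 (array([0.5155, 0.2561]), np.float64(5.84), [[0.4, 0.8], [0.9, -0.6], [-0.9, -1.2], [-0.4, 1.0]]) len 0.2127 wid 0.0462
plate w1 (array([0.5131, 0.2567]), np.float64(5.84), [[-1.8, 0.0], [-1.5, -0.3], [1.3, -0.5], [1.9, 0.8]]) len 0.2173 wid 0.0472
handle [0.5612 0.2578 0.176 ] [0.4785 0.2514 0.176 ] 0.08301694909238472
handle [0.5599 0.2584 0.17  ] [0.4754 0.2519 0.17  ] 0.0847578994136607
jar [0.5116 0.2875 0.125 ]
jar [0.5196 0.2184 0.125 ]
jar [0.4508 0.282  0.125 ]
jar [0.455  0.2146 0.125 ]
```

Request:
{"op": "arm_command", "data": {"targets": [[[-0.1, -1, 0, 0, 1], [-0.3, -2.2, 0, -0.2, 1], [-0.5, -3.4, 0.2, -0.4, 1], [-0.7, -4.6, 0.5, -0.6, 1], [-0.9, -5.8, 0.9, -0.8, 1], [-1, -7, 1.3, -1.02, 1], [-1.09, -8.1, 1.7, -1.02, 1], [-1.09, -8.9, 2, -1.02, 1], [-1.09, -9.06, 2.2, -1.02, 1], [-1.09, -9.06, 2.2, -1.02, 1]]]}}

```text
clock: 5.3
ee_pos: [0.4949, 0.2528, 0.2106]
tcp_rot: [179.9, 0.1, 6.2]
force: [0.4, -1.5, -0.8]
finger_gap: 0.0855
grasp_force: 0.0
```

Run:
```python
from fit import *
im,c=snap("wrist","w4"); s=observe(); print(s["ee_pos"],s["tcp_rot"],s["clock"])
print(rel([.4955,.2537,.149],6.1)); print(proj(c,[.5199,.2546,.176]),proj(c,[.4955,.2537,.176]))
```

```text
[0.49535754 0.25228928 0.21152642] [ 1.79971882e+02 -2.13260993e-03  6.12212222e+00] 5.35
(array([ 0.006, -0.028,  1.251]), np.float64(0.0036870364656422794))
[263.54922033 182.70957514] [260.55096027 222.01917707]
```

View pics/w4.png

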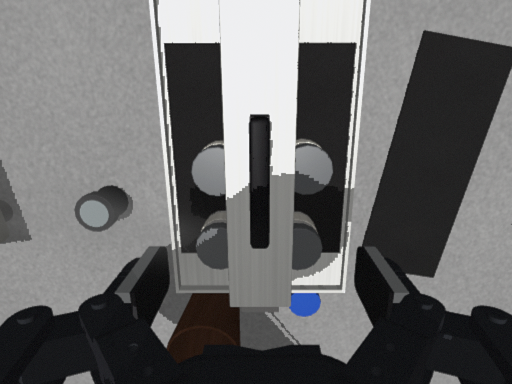

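In w4 the handle runs from (260,115) to (260,247). It is centred and aligned with the tool and matches the predicted pixel to within 4 px, so its height checks out. Now I'll descend and grip.

Request:
{"op": "arm_command", "data": {"targets": [[[0, 0, 0.4, 0, 1], [0, 0, 0.8, 0, 1], [0, 0, 1.1, 0, 1], [0, 0, 1.25, 0, 1], [0, 0, 1.25, 0, 0.5], [0, 0, 1.25, 0, 0], [0, 0, 1.25, 0, 0], [0, 0, 1.25, 0, 0], [0, 0, 1.25, 0, 0], [0, 0, 1.25, 0, 0]]]}}

```text
clock: 6.6
ee_pos: [0.4956, 0.2528, 0.1492]
tcp_rot: [-180.0, -0.0, 6.1]
force: [-0.4, -0.2, 3.1]
finger_gap: 0.0107
grasp_force: 60.9
```

Request:
{"op": "arm_command", "data": {"targets": [[[0, 0, -0.07, 0, 0], [0, 0, -0.14, 0, 0], [0.02, 0, -0.21, 0, 0], [0.04, 0, -0.28, 0, 0], [0.06, 0, -0.35, 0, 0], [0.08, 0, -0.42, 0, 0], [0.1, 0, -0.48, 0, 0], [0.12, 0, -0.54, 0, 0], [0.14, 0, -0.6, 0, 0], [0.14, 0, -0.6, 0, 0]]]}}

```text
clock: 7.85
ee_pos: [0.5023, 0.2534, 0.1789]
tcp_rot: [180.0, 0.0, 6.1]
force: [1.4, 1.2, -7.2]
finger_gap: 0.0112
grasp_force: 59.0
```

Run:
```python
from fit import *
im,c=snap("side","s5"); print(observe()["force"],observe()["moment"],observe()["ee_pos"],observe()["tcp_rot"])
cv2.imwrite("pics/s5c.png",cv2.resize(cv2.imread("pics/s5.png")[190:300,180:320],None,fx=4,fy=4,interpolation=cv2.INTER_CUBIC))
```

```text
[ 1.51046522 -0.15393554 -8.75086541] [-0.01549675 -0.04636641 -0.02314471] [0.50222158 0.25340962 0.17876303] [1.79994094e+02 2.05940892e-02 6.10368174e+00]
```

View pics/s5c.png

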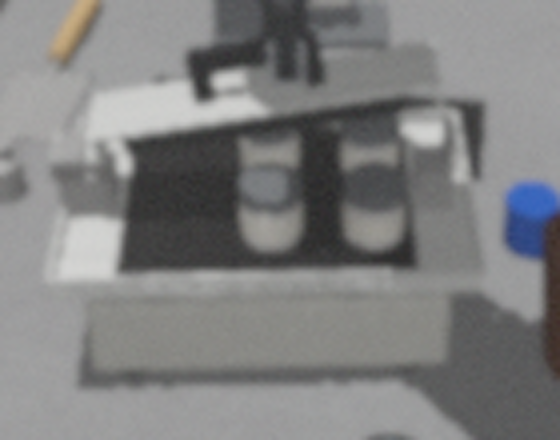

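The crop shows the bridge tilted, with its front foot raised above the lip at (430,130) and its toe under the hook at (110,155). Next I'll draw it out and lift.

Request:
{"op": "arm_command", "data": {"targets": [[[-0.1, 0, -0.02, 0, 0], [-0.22, 0, -0.02, 0, 0], [-0.34, 0, -0.02, 0, 0], [-0.46, 0, -0.02, 0, 0], [-0.58, 0, -0.02, 0, 0], [-0.7, 0, -0.02, 0, 0], [-0.7, 0, -0.3, 0, 0], [-0.7, 0, -0.7, 0, 0], [-0.7, 0, -1.1, 0, 0], [-0.7, 0, -1.1, 0, 0]]]}}

```text
clock: 9.15
ee_pos: [0.4688, 0.2504, 0.2362]
tcp_rot: [-179.9, -0.2, 6.1]
force: [0.7, -0.0, -2.7]
finger_gap: 0.0106
grasp_force: 59.8
```

Run:
```python
from fit import *
im,c=snap("side","s6"); s=observe();print(s["force"],s["moment"],s["ee_pos"],s["tcp_rot"],s["finger_gap"])
cv2.imwrite("pics/s6c.png",cv2.resize(cv2.imread("pics/s6.png")[150:300,180:340],None,fx=4,fy=4,interpolation=cv2.INTER_CUBIC))
```

```text
[ 0.32591445 -0.12459532 -2.54216831] [-0.04541892  0.04082666 -0.00731556] [0.46798145 0.25013255 0.23459165] [-1.79922514e+02 -9.13194731e-02  6.10394440e+00] 0.010910531779869755
```

View pics/s6c.png

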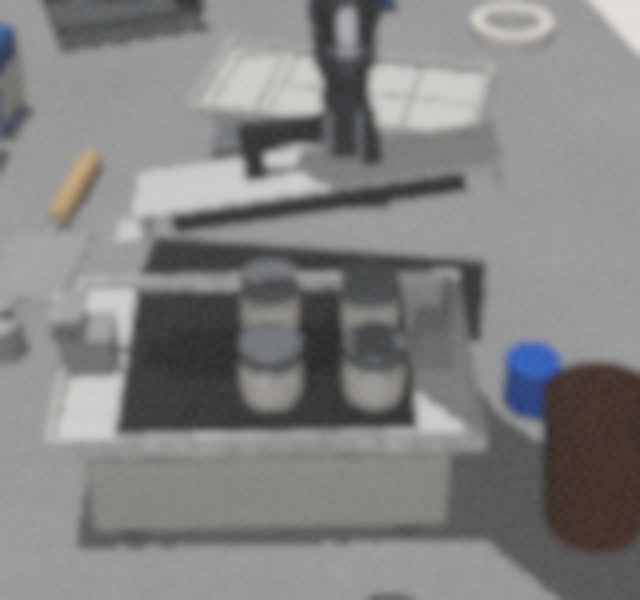

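The bridge is free and still tilted, and all four jars are standing. Now I'll carry it to the mat.

Request:
{"op": "arm_command", "data": {"targets": [[[0.02, 0.5, -0.1, 0.2, 0], [0.05, 1, -0.1, 0.4, 0], [0.08, 1.6, 0, 0.7, 0], [0.1, 2.2, 0.2, 1, 0], [0.13, 2.8, 0.6, 1.3, 0], [0.16, 3.4, 1.1, 1.53, 0], [0.16, 3.74, 1.7, 1.53, 0], [0.16, 3.74, 2.3, 1.53, 0], [0.16, 3.74, 2.7, 1.53, 0], [0.16, 3.74, 2.7, 1.53, 0]]]}}

```text
clock: 10.45
ee_pos: [0.4937, 0.0639, 0.0967]
tcp_rot: [179.9, 0.3, -3.1]
force: [-0.3, 0.8, -1.1]
finger_gap: 0.0108
grasp_force: 59.6
```

Run:
```python
from fit import *
im,c=snap("wrist","w7"); s=observe();print(s["force"],s["moment"],s["ee_pos"],s["tcp_rot"],s["clock"])
print(rel([.496,.0652,.064],-3.1),rel([.488,.0656,.037],-3.1))
```

```text
[ 0.47552104  0.36681142 -1.73232983] [-0.0156596  -0.01491137 -0.01934464] [0.49489176 0.06430811 0.09819377] [ 1.79930316e+02  1.04148080e-01 -3.07056189e+00] 10.5
(array([ 0.022, -0.02 ,  0.684]), np.float64(0.004906351993336481)) (array([-0.137, -0.02 ,  1.224]), np.float64(0.004906351993336481))
```

Request:
{"op": "arm_command", "data": {"targets": [[[0.02, -0.02, 0.35, 0, 0], [0.02, -0.02, 0.68, 0, 0], [0.01, -0.02, 0.76, 0, 0], [-0.01, -0.02, 0.84, 0, 0], [-0.04, -0.02, 0.92, 0, 0], [-0.07, -0.02, 1, 0, 0], [-0.1, -0.02, 1.08, 0, 0], [-0.12, -0.02, 1.15, 0, 0], [-0.14, -0.02, 1.2, 0, 0], [-0.14, -0.02, 1.2, 0, 0]]]}}

```text
clock: 11.75
ee_pos: [0.4884, 0.0661, 0.0385]
tcp_rot: [180.0, 0.0, -3.1]
force: [-3.3, 1.6, 2.0]
finger_gap: 0.0107
grasp_force: 60.7
```

Run:
```python
from fit import *
im,c=snap("side","s8"); s=observe();print(s["force"],s["moment"],s["ee_pos"],s["tcp_rot"],s["clock"])
cv2.imwrite("pics/s8c.png",cv2.resize(cv2.imread("pics/s8.png")[130:260,180:340],None,fx=4,fy=4,interpolation=cv2.INTER_CUBIC))
```

```text
[-2.29355171 -0.12054048  1.32344585] [0.23871149 0.72738017 0.06488069] [0.48840544 0.06606442 0.03855225] [ 1.79994461e+02  1.90558888e-02 -3.07025482e+00] 11.8
```

View pics/s8c.png

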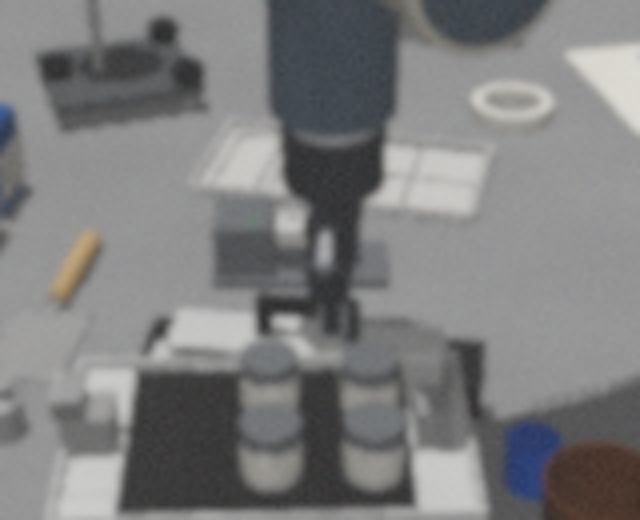

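The bridge looks level on the mat. Now I'll release it and rise.

Request:
{"op": "arm_command", "data": {"targets": [[[0, 0, 0.02, 0, 0], [0, 0, 0.02, 0, 0.3], [0, 0, 0.02, 0, 0.7], [0, 0, 0.02, 0, 1], [0, 0, 0, 0, 1], [0, 0, -0.6, 0, 1], [0.3, 0, -1.5, 0, 1], [0.6, 0, -2.6, 0, 1], [0.9, 0, -3.7, 0, 1], [0.9, 0, -4, 0, 1]]]}}

```text
clock: 13.05
ee_pos: [0.5357, 0.0638, 0.2427]
tcp_rot: [-179.9, -0.4, -3.1]
force: [-0.7, 0.2, -0.4]
finger_gap: 0.0851
grasp_force: 0.0
```

Run:
```python
from fit import *
snap("wrist","w9"); s=observe();print(s["ee_pos"],s["tcp_rot"],s["clock"])
```

```text
[0.53516942 0.06376908 0.24266138] [-179.89679468   -0.34790313   -3.08642256] 13.1
```

View pics/w9.png

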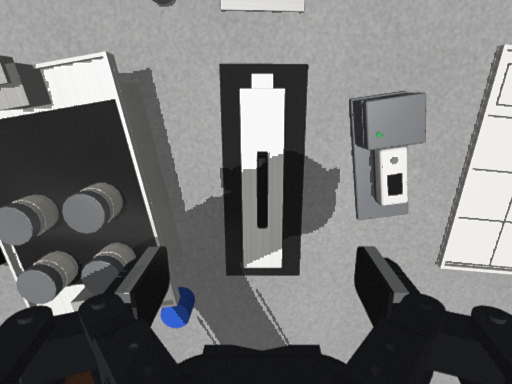

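The bridge stands on the mat, with plate corners at about (240,88), (285,88), (282,268) and (243,267) and mat corners at (221,64), (309,66), (299,276) and (226,275). The jars are on the left and the logger is at (392,178). I'll check this numerically.

Run:
```python
from fit import *
i,c=load("w9"); g=cv2.cvtColor(i,cv2.COLOR_BGR2GRAY)
def f(n,uv,z,L,W):
    q=cv2.cornerSubPix(g,np.float32(uv).reshape(-1,1,2),(3,3),(-1,-1),(3,30,.01))[:,0]
    p=[onz(c,u,z)[:2] for u in q]; print(n,q.round(1).tolist(),rect(p,L,W))
f("mat",[(221,64),(309,66),(299,276),(226,275)],.003,.27,.1)
f("plate",[(240,88),(285,88),(282,268),(243,267)],.031,.214,.048)
f("logger",[(375,147),(407,149),(408,207),(374,204)],.05,.064,.03)
f("block",[(367,92),(426,93),(425,150),(362,148)],.058,.04,.058)
print(rel([.56,.256,.25],6))
```

```text
mat [[218.8000030517578, 63.5], [307.70001220703125, 63.900001525878906], [299.0, 274.79998779296875], [225.8000030517578, 274.8999938964844]] (array([0.5085, 0.0646]), np.float64(-3.21), [[1.1, 0.3], [1.3, -0.4], [-1.5, -0.2], [-0.8, 0.3]])
plate [[239.3000030517578, 88.0999984741211], [284.6000061035156, 88.19999694824219], [281.0, 267.20001220703125], [244.5, 267.6000061035156]] (array([0.5092, 0.0651]), np.float64(-2.78), [[0.2, 0.1], [0.5, -0.1], [-0.6, -1.2], [-0.1, 1.2]])
logger [[375.0, 147.0], [405.3999938964844, 146.5], [408.0, 207.0], [374.0, 204.0]] (array([ 0.5166, -0.0742]), np.float64(2.39), [[-2.2, -2.1], [0.3, -0.2], [4.3, 5.1], [-2.5, -2.8]])
block [[367.0, 92.0], [425.29998779296875, 92.30000305175781], [425.0, 150.0], [362.29998779296875, 147.60000610351562]] (array([ 0.5766, -0.0716]), np.float64(-2.17), [[-8.5, -0.8], [-7.3, -1.9], [9.8, 4.6], [6.1, -1.9]])
(array([ 0.29 , -3.866, -0.138]), np.float64(-1.5144037592093298))
```

Request:
{"op": "arm_command", "data": {"targets": [[[0.05, -0.7, -0.2, -0.3, 1], [0.1, -1.5, -0.3, -0.6, 1], [0.15, -2.3, -0.4, -0.9, 1], [0.2, -3.1, -0.5, -1.2, 1], [0.29, -3.87, -0.5, -1.51, 1], [0.29, -3.87, -0.5, -1.51, 1], [0.29, -3.87, -0.5, -1.51, 1], [0.29, -3.87, -0.5, -1.51, 0.55], [0.29, -3.87, -0.5, -1.51, 0.55], [0.29, -3.87, -0.5, -1.51, 0.55]]]}}

```text
clock: 14.35
ee_pos: [0.5583, 0.2556, 0.264]
tcp_rot: [-180.0, -0.0, 6.0]
force: [0.5, 0.5, 0.1]
finger_gap: 0.0472
grasp_force: 0.0
```

```bash
cat > jars.py <<'E'
from fit import *
def jars(name,sh=(.5155,.2565,6.1),show=True):
    i,c=load(name); Rm=R([0,0,sh[2]])[:2,:2]; out=[]
    # rectified deck at cap height, 2 px/mm, shaker frame: u=-y, v=-x
    H=[]; S=2;h=S*150
    pts=[(-.1,-.08),(-.1,.08),(.1,.08),(.1,-.08)]
    src=np.float32([proj(c,[*(Rm@np.array(p)+sh[:2]),.125]) for p in pts]); dst=np.float32([((.1-p[1])*1000*S,(.13-p[0])*1000*S) for p in pts])
    w=cv2.warpPerspective(i,cv2.getPerspectiveTransform(src,dst),(200*S,260*S),flags=cv2.INTER_CUBIC)
    g=cv2.GaussianBlur(cv2.cvtColor(w,cv2.COLOR_BGR2GRAY),(5,5),1)
    C=cv2.HoughCircles(g,cv2.HOUGH_GRADIENT,1,25*S,param1=80,param2=14,minRadius=17*S,maxRadius=21*S)
    for u,v,r in (C[0] if C is not None else []):
        p=np.array([.13-v/S/1000,.1-u/S/1000]); out.append((Rm@p+sh[:2]).round(4))
        print("jar sh",(p*1000).round(1),"world",out[-1],"r",r/S)
        cv2.circle(w,(int(u),int(v)),int(r),(0,0,255),1)
    cv2.imwrite(f"pics/{name}_j.png",w); return out
E
python3 - <<'E'
from jars import *
snap("wrist","w10"); s=observe(); print(s["ee_pos"],s["tcp_rot"],s["finger_gap"],s["clock"])
jars("w10")
E
```

```text
[0.55828602 0.25573014 0.26397359] [-1.79990392e+02 -1.32076236e-02  5.95868468e+00] 0.04662291610306676 14.4
jar sh [-1.8 32.3] world [0.5103 0.2884] r 18.45
jar sh [-64.3  32.3] world [0.4482 0.2817] r 18.45
jar sh [-61.8 -30.3] world [0.4573 0.2199] r 20.7
jar sh [ -0.3 -34.7] world [0.5189 0.2219] r 18.4
```

View pics/w10_j.png

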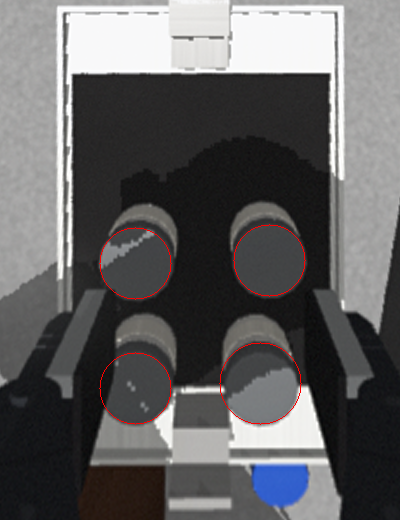

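All four caps show up clearly, at about (±33 mm) across the shaker and -1 and -64 mm along it. I'll pick the rear right jar first, with the jaw partly open.

Request:
{"op": "arm_command", "data": {"targets": [[[-0.5, 0.3, 0.5, 0, 0.62], [-0.85, 0.61, 1, 0, 0.62], [-0.85, 0.61, 1.8, 0, 0.62], [-0.85, 0.61, 2.5, 0, 0.62], [-0.85, 0.61, 3, 0, 0.62], [-0.85, 0.61, 3.3, 0, 0.62], [-0.85, 0.61, 3.3, 0, 0.62], [-0.85, 0.61, 3.3, 0, 0], [-0.85, 0.61, 3.3, 0, 0], [-0.85, 0.61, 3.3, 0, 0]]]}}

```text
clock: 15.65
ee_pos: [0.5201, 0.2218, 0.1003]
tcp_rot: [-179.9, -0.2, 6.0]
force: [-1.3, 0.7, 6.0]
finger_gap: 0.0362
grasp_force: 60.4
```

```bash
cat > sq.py <<'E'
from fit import *
T=np.array([.503,-.2512]);A=R([0,0,-8.5])[:2,:2]
SQ=[T+A@np.array(p) for p in[(.031,.032),(.031,-.032),(-.033,.032),(-.033,-.032)]]
def go(p,z,yaw):
    s=observe(); print({k:np.round(s[k],4) for k in("clock","ee_pos","tcp_rot","force","finger_gap","grasp_force")}); print("->",rel([p[0],p[1],z],yaw))
E
python3 - <<'E'
from sq import *
go(SQ[0],.05,-8.5)
E
```

```text
{'clock': np.float64(15.65), 'ee_pos': array([0.5201, 0.2218, 0.1003]), 'tcp_rot': array([-1.799348e+02, -1.622000e-01,  6.005300e+00]), 'force': array([-1.298 ,  0.7433,  5.9931]), 'finger_gap': np.float64(0.0362), 'grasp_force': np.float64(60.4096)}
-> (array([-0.573,  8.91 ,  0.994]), np.float64(2.4175565916708024))
```

Request:
{"op": "arm_command", "data": {"targets": [[[0, 0, -0.6, 0, 0], [0, 0, -1.4, 0, 0], [0, 0.6, -2, 0, 0], [-0.1, 1.7, -2, 0.4, 0], [-0.2, 2.8, -2, 0.8, 0], [-0.3, 4, -2, 1.2, 0], [-0.4, 5.2, -1.8, 1.6, 0], [-0.5, 6.4, -1.6, 2, 0], [-0.57, 7.6, -1, 2.42, 0], [-0.57, 8.7, -0.5, 2.42, 0]]]}}

```text
clock: 16.9
ee_pos: [0.5357, -0.2136, 0.1242]
tcp_rot: [-180.0, -0.0, -8.6]
force: [1.6, 0.3, 0.1]
finger_gap: 0.0365
grasp_force: 60.1
```

Run:
```python
from sq import *
go(SQ[0],.019,-8.5)
```

```text
{'clock': np.float64(16.9), 'ee_pos': array([ 0.5357, -0.2136,  0.1242]), 'tcp_rot': array([-1.799719e+02, -2.150000e-02, -8.563800e+00]), 'force': array([1.5729, 0.3186, 0.11  ]), 'finger_gap': np.float64(0.0365), 'grasp_force': np.float64(60.1305)}
-> (array([0.084, 0.201, 2.104]), np.float64(-0.010638119807282465))
```

Request:
{"op": "arm_command", "data": {"targets": [[[0.08, 0.2, 0.7, 0, 0], [0.08, 0.2, 1.3, 0, 0], [0.08, 0.2, 1.8, 0, 0], [0.08, 0.2, 2, 0, 0], [0.08, 0.2, 2.09, 0, 0], [0.08, 0.2, 2.09, 0, 0], [0.08, 0.2, 2.09, 0, 0.55], [0.08, 0.2, 2.09, 0, 0.55], [0.08, 0.2, 1.9, 0, 0.58], [0.08, 0.2, 1.2, 0, 0.62]]]}}

```text
clock: 18.15
ee_pos: [0.5371, -0.2221, 0.0642]
tcp_rot: [-180.0, 0.2, -8.5]
force: [0.7, -0.2, -0.2]
finger_gap: 0.0529
grasp_force: 0.0
```

Request:
{"op": "arm_command", "data": {"targets": [[[0, -0.2, -0.9, 0, 0.62], [0, -1, -1.8, 0, 0.62], [0, -2.1, -2.2, -0.4, 0.62], [0, -3.2, -2.4, -0.8, 0.62], [0, -4.4, -2.5, -1.2, 0.62], [0, -5.6, -2.5, -1.6, 0.62], [0, -6.8, -2.5, -2, 0.62], [0, -7.9, -2.5, -2.42, 0.62], [0, -8.2, -2.5, -2.42, 0.62], [0, -8.2, -2.5, -2.42, 0.62]]]}}

```text
clock: 19.4
ee_pos: [0.5992, 0.1837, 0.1901]
tcp_rot: [180.0, -0.0, 6.1]
force: [-0.7, -0.7, -1.8]
finger_gap: 0.0529
grasp_force: 0.0
```

Run:
```python
from jars import *
from sq import go
snap("wrist","w11"); jars("w11"); go((.456,.216),.1,6.1)
```

```text
jar sh [ 5.7 25.8] world [0.5185 0.2827] r 17.35
{'clock': np.float64(19.45), 'ee_pos': array([0.5993, 0.1826, 0.1903]), 'tcp_rot': array([ 1.79988e+02, -1.54000e-02,  5.98800e+00]), 'force': array([-0.6875,  0.0949, -0.5007]), 'finger_gap': np.float64(0.053), 'grasp_force': np.float64(0.0)}
-> (array([-2.781, -0.963,  1.805]), np.float64(-0.01867013059363387))
```

Request:
{"op": "arm_command", "data": {"targets": [[[-0.2, -0.5, -0.5, 0, 0.62], [-0.4, -1, -1, 0, 0.62], [-0.66, -1.55, -1.5, 0, 0.62], [-0.66, -1.55, -1.5, 0, 0.62], [-0.66, -1.55, -1.5, 0, 0.62], [-0.66, -1.55, -1.5, 0, 0.62], [-0.66, -1.55, -1.5, 0, 0.62], [-0.66, -1.55, -1.5, 0, 0.62], [-0.66, -1.55, -1.5, 0, 0.62], [-0.66, -1.55, -1.5, 0, 0.62]]]}}

```text
clock: 20.7
ee_pos: [0.5584, 0.2567, 0.2648]
tcp_rot: [180.0, 0.0, 6.0]
force: [0.7, 0.8, 0.8]
finger_gap: 0.0525
grasp_force: 0.0
```

Run:
```python
from jars import *
from sq import go
snap("wrist","w12"); jars("w12"); go((.456,.216),.1,6.1)
```

```text
jar sh [-64.3 -30.3] world [0.4548 0.2196] r 18.45
jar sh [ 0.2 32.3] world [0.5123 0.2886] r 20.1
jar sh [-61.8  31.8] world [0.4507 0.2815] r 20.7
{'clock': np.float64(20.75), 'ee_pos': array([0.5584, 0.2567, 0.2649]), 'tcp_rot': array([ 1.799999e+02, -2.500000e-03,  5.990800e+00]), 'force': array([-0.2166,  0.544 , -0.867 ]), 'finger_gap': np.float64(0.0535), 'grasp_force': np.float64(0.0)}
-> (array([-2.122,  0.596,  3.297]), np.float64(-0.018196240471079744))
```

Request:
{"op": "arm_command", "data": {"targets": [[[-0.9, 0.3, 0.2, 0, 0.62], [-1.8, 0.55, 0.6, 0, 0.62], [-2.12, 0.56, 1.4, 0, 0.62], [-2.12, 0.56, 2.2, 0, 0.62], [-2.12, 0.56, 2.9, 0, 0.62], [-2.12, 0.56, 3.3, 0, 0.62], [-2.12, 0.56, 3.3, 0, 0.62], [-2.12, 0.56, 3.3, 0, 0], [-2.12, 0.56, 3.3, 0, 0], [-2.12, 0.56, 3.3, 0, 0]]]}}

```text
clock: 22.0
ee_pos: [0.4567, 0.2184, 0.1012]
tcp_rot: [-179.9, -0.1, 6.0]
force: [-1.1, 0.8, 6.3]
finger_gap: 0.0361
grasp_force: 60.3
```

Run:
```python
from sq import *
go(SQ[1],.1,-8.5)
```

```text
{'clock': np.float64(22.0), 'ee_pos': array([0.4567, 0.2184, 0.1012]), 'tcp_rot': array([-1.799231e+02, -1.460000e-01,  6.007400e+00]), 'force': array([-1.1462,  0.7784,  6.2804]), 'finger_gap': np.float64(0.0361), 'grasp_force': np.float64(60.3258)}
-> (array([ 0.377, 10.211,  0.012]), np.float64(2.417892356359296))
```

Request:
{"op": "arm_command", "data": {"targets": [[[0, 0, -0.7, 0, 0], [0, 0.4, -1.5, 0, 0], [0, 1.4, -2, 0, 0], [0.1, 2.6, -2, 0.4, 0], [0.15, 3.8, -2, 0.8, 0], [0.2, 5, -2, 1.2, 0], [0.25, 6.2, -2, 1.6, 0], [0.3, 7.4, -1.8, 2, 0], [0.37, 8.6, -1.6, 2.42, 0], [0.37, 9.8, -1.2, 2.42, 0]]]}}

```text
clock: 23.25
ee_pos: [0.5259, -0.269, 0.1603]
tcp_rot: [180.0, -0.1, -8.6]
force: [2.0, 0.3, 0.2]
finger_gap: 0.0363
grasp_force: 60.1
```

Run:
```python
from sq import *
go(SQ[1],.02,-8.5)
```

```text
{'clock': np.float64(23.25), 'ee_pos': array([ 0.5259, -0.269 ,  0.1603]), 'tcp_rot': array([ 1.799957e+02, -1.068000e-01, -8.555400e+00]), 'force': array([1.9891, 0.283 , 0.1782]), 'finger_gap': np.float64(0.0363), 'grasp_force': np.float64(60.1355)}
-> (array([0.11 , 0.354, 2.806]), np.float64(-0.009240271759945054))
```

Request:
{"op": "arm_command", "data": {"targets": [[[0.12, 0.38, 0.9, 0, 0], [0.12, 0.38, 1.7, 0, 0], [0.12, 0.38, 2.4, 0, 0], [0.12, 0.38, 2.7, 0, 0], [0.12, 0.38, 2.79, 0, 0], [0.12, 0.38, 2.79, 0, 0], [0.12, 0.38, 2.79, 0, 0.53], [0.12, 0.38, 2.79, 0, 0.53], [0.12, 0.38, 2.79, 0, 0.53], [0.12, 0.38, 2.2, 0, 0.56]]]}}

```text
clock: 24.5
ee_pos: [0.5267, -0.2859, 0.0483]
tcp_rot: [-179.9, 0.3, -8.6]
force: [0.2, -0.1, 0.2]
finger_gap: 0.0478
grasp_force: 0.0
```

Request:
{"op": "arm_command", "data": {"targets": [[[0, 0, -0.9, 0, 0.62], [0, -0.4, -2.1, 0, 0.62], [-0.1, -1.6, -3, -0.4, 0.62], [-0.3, -2.8, -3.6, -0.8, 0.62], [-0.5, -4, -4, -1.2, 0.62], [-0.7, -5.2, -4.2, -1.6, 0.62], [-0.9, -6.4, -4.3, -2, 0.62], [-0.95, -7.6, -4.3, -2.42, 0.62], [-1, -8.8, -4.3, -2.42, 0.62], [-1, -10, -4.3, -2.42, 0.62]]]}}

```text
clock: 25.75
ee_pos: [0.5516, 0.208, 0.2658]
tcp_rot: [-180.0, -0.1, 6.0]
force: [1.2, -0.4, -0.5]
finger_gap: 0.0529
grasp_force: 0.0
```

Run:
```python
from sq import *
go((.558,.256),.265,6.1)
```

```text
{'clock': np.float64(25.75), 'ee_pos': array([0.5516, 0.208 , 0.2658]), 'tcp_rot': array([-1.799774e+02, -5.920000e-02,  6.005300e+00]), 'force': array([ 1.2453, -0.3933, -0.4872]), 'finger_gap': np.float64(0.0529), 'grasp_force': np.float64(0.0)}
-> (array([ 0.227, -0.941,  0.016]), np.float64(-0.015778011833577448))
```

Request:
{"op": "arm_command", "data": {"targets": [[[0.23, -0.9, 0, 0, 0.62], [0.23, -0.9, 0, 0, 0.62], [0.23, -0.9, 0, 0, 0.62], [0.23, -0.9, 0, 0, 0.62], [0.23, -0.9, 0, 0, 0.62], [0.23, -0.9, 0, 0, 0.62], [0.23, -0.9, 0, 0, 0.62], [0.23, -0.9, 0, 0, 0.62], [0.23, -0.9, 0, 0, 0.62], [0.23, -0.9, 0, 0, 0.62]]]}}

```text
clock: 27.0
ee_pos: [0.5586, 0.252, 0.2651]
tcp_rot: [180.0, 0.0, 6.0]
force: [-0.3, 0.4, 0.2]
finger_gap: 0.0532
grasp_force: 0.0
```

Run:
```python
from jars import *
from sq import go
snap("wrist","w13"); jars("w13"); go((.512,.2885),.1,6.1); go((.449,.282),.1,6.1)
```

```text
jar sh [-21.8  33.3] world [0.4903 0.2873] r 17.9
{'clock': np.float64(27.05), 'ee_pos': array([0.5586, 0.252 , 0.2651]), 'tcp_rot': array([1.799986e+02, 2.400000e-03, 5.990000e+00]), 'force': array([ 0.2821, -0.2221,  0.0198]), 'finger_gap': np.float64(0.0529), 'grasp_force': np.float64(0.0)}
-> (array([-0.85 , -0.824,  3.301]), np.float64(-0.018338491872109824))
{'clock': np.float64(27.05), 'ee_pos': array([0.5586, 0.252 , 0.2651]), 'tcp_rot': array([1.799986e+02, 2.400000e-03, 5.990000e+00]), 'force': array([ 0.2821, -0.2221,  0.0198]), 'finger_gap': np.float64(0.0529), 'grasp_force': np.float64(0.0)}
-> (array([-2.117, -0.826,  3.301]), np.float64(-0.018338491872109824))
```

Run:
```python
from jars import *
import jars as J
snap("top","t13")
for name in("w12","w13"):
    i,c=load(name); sh=(.5155,.2565,6.1); Rm=R([0,0,6.1])[:2,:2];S=2
    pts=[(-.1,-.08),(-.1,.08),(.1,.08),(.1,-.08)]
    src=np.float32([proj(c,[*(Rm@np.array(p)+sh[:2]),.125]) for p in pts]); dst=np.float32([((.1-p[1])*1000*S,(.13-p[0])*1000*S) for p in pts])
    w=cv2.warpPerspective(i,cv2.getPerspectiveTransform(src,dst),(400,520))
    g=cv2.GaussianBlur(cv2.cvtColor(w,cv2.COLOR_BGR2GRAY),(5,5),1)
    for p1,p2 in((80,14),(50,12),(40,10)):
        C=cv2.HoughCircles(g,cv2.HOUGH_GRADIENT,1,50,param1=p1,param2=p2,minRadius=34,maxRadius=42)
        print(name,p1,p2,[] if C is None else [((260-v)/2-0 , (200-u)/2, r/2) for u,v,r in C[0]])
    cv2.imwrite(f"pics/{name}_r.png",w)
a=cv2.imread("pics/w12_r.png");b=cv2.imread("pics/w13_r.png")
t=cv2.resize(cv2.imread("pics/t13.png")[130:260,130:390],None,fx=3,fy=3)
k=np.hstack([cv2.resize(a[:,50:350],None,fx=.65,fy=.65),cv2.resize(b[:,50:350],None,fx=.65,fy=.65)])
print(k.shape)
cv2.imwrite("pics/cmp.png",k)
```

```text
w12 80 14 [(np.float32(0.25), np.float32(31.75), np.float32(20.1)), (np.float32(-63.75), np.float32(31.25), np.float32(19.55)), (np.float32(-61.25), np.float32(-29.75), np.float32(20.7))]
w12 50 12 [(np.float32(-64.25), np.float32(32.75), np.float32(18.45)), (np.float32(0.25), np.float32(31.75), np.float32(20.1)), (np.float32(-64.75), np.float32(-29.75), np.float32(18.45)), (np.float32(-46.75), np.float32(69.25), np.float32(20.7))]
w12 40 10 [(np.float32(-64.25), np.float32(32.75), np.float32(18.45)), (np.float32(0.25), np.float32(31.75), np.float32(20.1)), (np.float32(-64.75), np.float32(-29.75), np.float32(18.45)), (np.float32(-46.75), np.float32(69.25), np.float32(20.7)), (np.float32(-106.75), np.float32(-37.25), np.float32(17.55)), (np.float32(-103.75), np.float32(82.75), np.float32(20.1)), (np.float32(92.25), np.float32(89.75), np.float32(20.7))]
w13 80 14 [(np.float32(-22.25), np.float32(33.25), np.float32(18.45)), (np.float32(-62.75), np.float32(34.25), np.float32(20.15))]
w13 50 12 [(np.float32(-64.25), np.float32(32.25), np.float32(18.3)), (np.float32(-22.25), np.float32(33.25), np.float32(18.5)), (np.float32(-46.75), np.float32(65.25), np.float32(20.15)), (np.float32(-93.75), np.float32(-53.25), np.float32(19.6))]
w13 40 10 [(np.float32(-64.25), np.float32(32.25), np.float32(18.45)), (np.float32(-22.25), np.float32(33.25), np.float32(18.5)), (np.float32(-47.25), np.float32(64.75), np.float32(20.7)), (np.float32(-82.75), np.float32(-5.25), np.float32(19.05)), (np.float32(-94.25), np.float32(-52.25), np.float32(20.7))]
(338, 390, 3)
```

View pics/cmp.png

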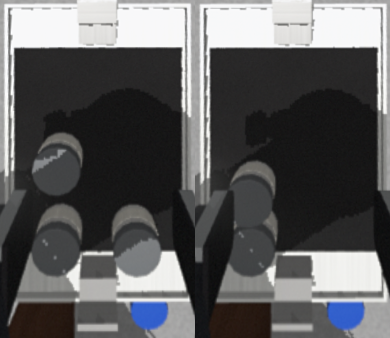

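The comparison shows that the rear left jar was knocked about 21 mm towards the front. It is still upright, now at shaker (-22, 33), and the front left jar hasn't moved at (-64, 32.5). I'll pick the displaced jar.

Request:
{"op": "arm_command", "data": {"targets": [[[-0.6, -0.4, 0.3, 0, 0.62], [-1.29, -0.84, 0.8, 0, 0.62], [-1.29, -0.84, 1.5, 0, 0.62], [-1.29, -0.84, 2.3, 0, 0.62], [-1.29, -0.84, 2.9, 0, 0.62], [-1.29, -0.84, 3.3, 0, 0.62], [-1.29, -0.84, 3.3, 0, 0.62], [-1.29, -0.84, 3.3, 0, 0], [-1.29, -0.84, 3.3, 0, 0], [-1.29, -0.84, 3.3, 0, 0]]]}}

```text
clock: 28.35
ee_pos: [0.4908, 0.2875, 0.1015]
tcp_rot: [-179.9, -0.1, 6.0]
force: [-0.6, 0.7, 4.6]
finger_gap: 0.0362
grasp_force: 60.3
```

Run:
```python
from sq import *
go(SQ[2],.1,-8.5)
```

```text
{'clock': np.float64(28.35), 'ee_pos': array([0.4908, 0.2875, 0.1015]), 'tcp_rot': array([-1.799191e+02, -1.334000e-01,  5.998000e+00]), 'force': array([-0.5848,  0.7324,  4.6094]), 'finger_gap': np.float64(0.0362), 'grasp_force': np.float64(60.2515)}
-> (array([-1.362,  9.956,  0.012]), np.float64(2.4163269915517276))
```

Request:
{"op": "arm_command", "data": {"targets": [[[0, 0, -0.7, 0, 0], [0, 0.4, -1.5, 0, 0], [-0.1, 1.4, -2, 0, 0], [-0.3, 2.6, -2, 0.4, 0], [-0.5, 3.8, -2, 0.8, 0], [-0.7, 5, -2, 1.2, 0], [-0.9, 6.2, -2, 1.6, 0], [-1.1, 7.4, -1.8, 2, 0], [-1.36, 8.6, -1.6, 2.42, 0], [-1.36, 9.7, -1.2, 2.42, 0]]]}}

```text
clock: 29.6
ee_pos: [0.4729, -0.2046, 0.1609]
tcp_rot: [-180.0, -0.2, -8.6]
force: [1.9, 1.1, -1.3]
finger_gap: 0.0363
grasp_force: 60.1
```

Run:
```python
from sq import *
go(SQ[2],.02,-8.5)
```

```text
{'clock': np.float64(29.6), 'ee_pos': array([ 0.4729, -0.2046,  0.1609]), 'tcp_rot': array([-1.799948e+02, -1.576000e-01, -8.578700e+00]), 'force': array([ 1.8544,  1.1344, -1.3404]), 'finger_gap': np.float64(0.0363), 'grasp_force': np.float64(60.0682)}
-> (array([0.066, 0.193, 2.818]), np.float64(-0.013118530843958828))
```

Request:
{"op": "arm_command", "data": {"targets": [[[0.08, 0.23, 0.9, 0, 0], [0.08, 0.23, 1.7, 0, 0], [0.08, 0.23, 2.4, 0, 0], [0.08, 0.23, 2.7, 0, 0], [0.08, 0.23, 2.8, 0, 0], [0.08, 0.23, 2.8, 0, 0], [0.08, 0.23, 2.8, 0, 0.55], [0.08, 0.23, 2.8, 0, 0.55], [0.08, 0.23, 2.8, 0, 0.55], [0.08, 0.23, 2.2, 0, 0.58]]]}}

```text
clock: 30.85
ee_pos: [0.4735, -0.214, 0.0485]
tcp_rot: [-180.0, 0.3, -8.6]
force: [0.3, 0.2, 0.1]
finger_gap: 0.0495
grasp_force: 0.0
```

Request:
{"op": "arm_command", "data": {"targets": [[[0, 0, -0.9, 0, 0.62], [0, -0.4, -2.1, 0, 0.62], [0.1, -1.6, -3, -0.4, 0.62], [0.2, -2.8, -3.6, -0.8, 0.62], [0.2, -4, -4, -1.2, 0.62], [0.2, -5.2, -4.2, -1.6, 0.62], [0.2, -6.4, -4.3, -2, 0.62], [0.2, -7.6, -4.3, -2.42, 0.62], [0.2, -8.8, -4.3, -2.42, 0.62], [0.2, -9.4, -4.3, -2.42, 0.62]]]}}

```text
clock: 32.1
ee_pos: [0.5547, 0.2517, 0.2646]
tcp_rot: [180.0, 0.0, 6.1]
force: [0.4, -0.7, 0.3]
finger_gap: 0.053
grasp_force: 0.0
```

Run:
```python
from jars import *
from sq import go
snap("wrist","w14"); jars("w14"); go((.449,.282),.1,6.1)
```

```text
jar sh [-64.8  30.7] world [0.4478 0.2802] r 20.7
{'clock': np.float64(32.15), 'ee_pos': array([0.5548, 0.255 , 0.2633]), 'tcp_rot': array([-1.799705e+02,  9.180000e-02,  6.198900e+00]), 'force': array([ 0.4875,  2.7343, -2.007 ]), 'finger_gap': np.float64(0.0532), 'grasp_force': np.float64(0.0)}
-> (array([-2.04 , -0.765,  3.269]), np.float64(0.016477183273183964))
```

Request:
{"op": "arm_command", "data": {"targets": [[[-0.9, -0.4, 0.2, 0, 0.62], [-1.8, -0.73, 0.6, 0, 0.62], [-2.04, -0.73, 1.4, 0, 0.62], [-2.04, -0.73, 2.2, 0, 0.62], [-2.04, -0.73, 2.9, 0, 0.62], [-2.04, -0.73, 3.28, 0, 0.62], [-2.04, -0.73, 3.28, 0, 0.62], [-2.04, -0.73, 3.28, 0, 0], [-2.04, -0.73, 3.28, 0, 0], [-2.04, -0.73, 3.28, 0, 0]]]}}

```text
clock: 33.4
ee_pos: [0.4504, 0.2751, 0.1025]
tcp_rot: [-179.9, -0.1, 6.0]
force: [-0.3, 0.5, 5.2]
finger_gap: 0.0359
grasp_force: 60.3
```

Run:
```python
from sq import *
go(SQ[3],.1,-8.5)
```

```text
{'clock': np.float64(33.4), 'ee_pos': array([0.4504, 0.2751, 0.1025]), 'tcp_rot': array([-1.799173e+02, -1.343000e-01,  6.003400e+00]), 'force': array([-0.3375,  0.5131,  5.2487]), 'finger_gap': np.float64(0.0359), 'grasp_force': np.float64(60.3338)}
-> (array([-0.854, 11.033,  0.032]), np.float64(2.4172260557738645))
```

Request:
{"op": "arm_command", "data": {"targets": [[[0, 0, -0.7, 0, 0], [0, 0.4, -1.5, 0, 0], [0, 1.4, -2, 0, 0], [-0.1, 2.6, -2, 0.4, 0], [-0.3, 3.8, -2, 0.8, 0], [-0.5, 5, -2, 1.2, 0], [-0.7, 6.2, -2, 1.6, 0], [-0.8, 7.4, -2, 2, 0], [-0.85, 8.6, -2, 2.42, 0], [-0.85, 9.8, -2, 2.42, 0]]]}}

```text
clock: 34.65
ee_pos: [0.4581, -0.2191, 0.2013]
tcp_rot: [-180.0, -0.0, -8.6]
force: [1.0, 0.8, -0.5]
finger_gap: 0.0358
grasp_force: 60.1
```

Request:
{"op": "arm_command", "data": {"targets": [[[0, 0.6, 0, 0, 0], [0, 1.2, 0.3, 0, 0], [0, 1.2, 0.6, 0, 0], [0, 1.2, 0.6, 0, 0], [0, 1.2, 0.6, 0, 0], [0, 1.2, 0.6, 0, 0], [0, 1.2, 0.6, 0, 0], [0, 1.2, 0.6, 0, 0], [0, 1.2, 0.6, 0, 0], [0, 1.2, 0.6, 0, 0]]]}}

```text
clock: 35.9
ee_pos: [0.4496, -0.2766, 0.1711]
tcp_rot: [180.0, -0.0, -8.5]
force: [0.5, -0.1, -0.9]
finger_gap: 0.0362
grasp_force: 60.2
```

Run:
```python
from sq import *
go(SQ[3],.021,-8.5)
```

```text
{'clock': np.float64(35.9), 'ee_pos': array([ 0.4496, -0.2766,  0.1711]), 'tcp_rot': array([ 1.799993e+02, -1.000000e-04, -8.536600e+00]), 'force': array([ 0.5405, -0.1257, -0.8869]), 'finger_gap': np.float64(0.0362), 'grasp_force': np.float64(60.2151)}
-> (array([ 0.322, -0.02 ,  3.002]), np.float64(-0.006107959826583927))
```

Request:
{"op": "arm_command", "data": {"targets": [[[0.35, -0.02, 0.9, 0, 0], [0.35, -0.02, 1.8, 0, 0], [0.35, -0.02, 2.5, 0, 0], [0.35, -0.02, 2.85, 0, 0], [0.35, -0.02, 2.99, 0, 0], [0.35, -0.02, 2.99, 0, 0], [0.35, -0.02, 2.99, 0, 0.53], [0.35, -0.02, 2.99, 0, 0.53], [0.35, -0.02, 2.99, 0, 0.53], [0.35, -0.02, 2.4, 0, 0.56]]]}}

```text
clock: 37.15
ee_pos: [0.4653, -0.2775, 0.0494]
tcp_rot: [-179.9, 0.3, -8.6]
force: [0.4, 0.2, 0.8]
finger_gap: 0.048
grasp_force: 0.0
```

Run:
```python
from sq import *
go((.54,-.22),.3,0)
```

```text
{'clock': np.float64(37.15), 'ee_pos': array([ 0.4653, -0.2775,  0.0494]), 'tcp_rot': array([-179.9351,    0.2917,   -8.5553]), 'force': array([0.3943, 0.1845, 0.7702]), 'finger_gap': np.float64(0.048), 'grasp_force': np.float64(0.0)}
-> (array([ 1.281, -1.365, -5.016]), np.float64(-1.425876824259556))
```

Request:
{"op": "arm_command", "data": {"targets": [[[0, 0, -0.8, 0, 0.56], [0, 0, -1.8, 0, 0.6], [0.3, -0.3, -2.8, -0.3, 1], [0.7, -0.7, -3.8, -0.7, 1], [1, -1, -4.6, -1.1, 1], [1.28, -1.37, -5, -1.43, 1], [1.28, -1.37, -5, -1.43, 1], [1.28, -1.37, -5, -1.43, 1], [1.28, -1.37, -5, -1.43, 1], [1.28, -1.37, -5, -1.43, 1]]]}}

```text
clock: 38.4
ee_pos: [0.54, -0.2203, 0.3006]
tcp_rot: [-180.0, 0.1, 0.0]
force: [-0.5, 0.7, -0.1]
finger_gap: 0.0854
grasp_force: 0.0
```

```bash
cat > tj.py <<'E'
from sq import *
def rectify(name,z,T,yaw,half=(.15,.1),S=3):
    i,c=load(name); Rm=R([0,0,yaw])[:2,:2]
    pts=[(-half[0],-half[1]),(-half[0],half[1]),(half[0],half[1]),(half[0],-half[1])]
    src=np.float32([proj(c,[*(Rm@np.array(p)+T),z]) for p in pts]); dst=np.float32([((half[1]-p[1])*1000*S,(half[0]-p[0])*1000*S) for p in pts])
    return cv2.warpPerspective(i,cv2.getPerspectiveTransform(src,dst),(int(2000*half[1]*S),int(2000*half[0]*S)),flags=cv2.INTER_CUBIC)
E
python3 - <<'E'
from tj import *
snap("wrist","w15"); s=observe(); print(s["ee_pos"],s["clock"])
w=rectify("w15",.044,T,-8.5); g=cv2.GaussianBlur(cv2.cvtColor(w,cv2.COLOR_BGR2GRAY),(5,5),1)
C=cv2.HoughCircles(g,cv2.HOUGH_GRADIENT,1,120,param1=80,param2=14,minRadius=51,maxRadius=63)
for u,v,r in C[0]: print("jar tray mm",(450-v)/3,(300-u)/3,r/3)
# rows/cols of dark cap mask
m=((g<140)*255).astype(np.uint8)
for ct in cv2.findContours(m,0,2)[0]:
    a=cv2.contourArea(ct)
    if a>2000:
        (u,v),r=cv2.minEnclosingCircle(ct); print("blob",(450-v)/3,(300-u)/3,r/3,a/9)
cv2.imwrite("pics/w15_r.png",w)
E
```

```text
[ 0.54005807 -0.22023802  0.30075022] 38.45
jar tray mm 29.166666 34.5 18.199999
jar tray mm 30.166666 -30.166666 19.699999
jar tray mm -33.833332 -30.166666 19.699999
jar tray mm -35.166668 32.166668 19.699999
jar tray mm -93.5 -41.166668 20.800001
blob -121.03489176432292 83.83333333333333 28.740745544433594 305.44444444444446
blob -100.16666666666667 3.1315816243489585 61.485819498697914 637.6666666666666
blob -33.5 21.5 140.20325724283853 14862.5
```

Request:
{"op": "arm_command", "data": {"targets": [[[0.1, -0.5, 0, 0, 1], [0.3, -1.2, 0, 0, 1], [0.5, -2, 0, 0, 1], [0.5, -2.9, 0.3, 0, 1], [0.5, -2.9, 0.8, 0, 1], [0.5, -2.9, 1, 0, 1], [0.5, -2.9, 1, 0, 1], [0.5, -2.9, 1, 0, 1], [0.5, -2.9, 1, 0, 1], [0.5, -2.9, 1, 0, 1]]]}}

```text
clock: 39.7
ee_pos: [0.5656, -0.0751, 0.2516]
tcp_rot: [-180.0, -0.1, 0.0]
force: [0.2, -0.8, -0.6]
finger_gap: 0.0854
grasp_force: 0.0
```

Run:
```python
from tj import *
snap("wrist","w16"); s=observe(); print(s["ee_pos"],s["clock"])
D=np.array([.52,-.074]);S=3;half=(.09,.06);P={}
for n in("w9","w16"):
    w=rectify(n,.05,D,0,half,S); g=cv2.cvtColor(w,cv2.COLOR_BGR2GRAY); cv2.imwrite(f"pics/{n}_l.png",w)
    m=((g>165)*255).astype(np.uint8); m=cv2.morphologyEx(m,cv2.MORPH_OPEN,np.ones((5,5)))
    m=cv2.morphologyEx(m,cv2.MORPH_CLOSE,np.ones((25,25)))
    for ct in cv2.findContours(m,0,2)[0]:
        if 500<cv2.contourArea(ct)/9<4000:
            r=cv2.minAreaRect(ct); b=cv2.boxPoints(r); x=D[0]+(half[0]*1000-b[:,1]/S)/1000; y=D[1]+(half[1]*1000-b[:,0]/S)/1000
            print(n,np.c_[x,y].mean(0).round(4),np.array(r[1])/S,r[2]); print(np.c_[x,y].round(4).tolist())
```

```text
[ 0.56551803 -0.07504494  0.25144247] 39.75
w16 [ 0.4557 -0.0783] [ 50.66666667 110.66666667] 90.0
[[0.481, -0.023], [0.481, -0.1337], [0.4303, -0.1337], [0.4303, -0.023]]
w16 [ 0.579  -0.0506] [33.39459229 76.66259257] 83.75808715820312
[[0.5914, -0.0107], [0.5998, -0.0869], [0.5666, -0.0905], [0.5582, -0.0143]]
```

Run:
```python
from tj import *
for n in("w16","w9"):
    g=cv2.cvtColor(cv2.imread(f"pics/{n}_l.png"),cv2.COLOR_BGR2GRAY)[90:450]
    a=cv2.resize(g,(40,30),interpolation=cv2.INTER_AREA)
    print(n,"rows 4mm from x=.580 down, cols 3mm from y=-.014");
    for r in a: print(" ".join("%02x"%v for v in r))
```

```text
w16 rows 4mm from x=.580 down, cols 3mm from y=-.014
a4 a3 a1 a1 a6 a5 a3 a2 a2 89 a0 a1 a0 a0 a0 9f 9f 9e 9d 9d 9c 9c 9c 9b 9b 9b 98 8d 8d 70 58 5e 5b 78 92 9c a1 a3 a0 a3
9e 9e a2 a6 a7 a2 a5 a3 a5 90 9b 9f 9e 9e 9e 9d 9d 9c 9c 9b 9b 9b 95 90 66 66 60 43 43 41 57 5b 5a 58 57 6a 7d a2 a2 a0
9f a3 9f a0 a6 a1 a4 a4 a5 94 95 9d 9d 9c 9c 9b 9b 9b 9a 98 77 56 46 45 43 44 44 44 44 42 50 59 5a 58 59 59 57 68 7b 9a
a7 a2 9e a0 a7 a2 a1 a3 a4 98 90 9b 9b 96 94 99 98 98 91 77 42 44 44 43 43 44 44 44 43 43 4f 5b 57 59 59 59 55 59 5a 5e
a7 a5 a2 9f 9c 7a 6a 8e 94 a0 86 99 98 91 8b 86 98 69 44 43 44 43 43 43 44 44 43 44 44 43 4e 5a 58 5b 5b 5b 58 59 5a 59
5c 5e 61 71 8e 59 59 5a 59 5c 76 99 8f 87 88 8d 79 4b 43 43 43 43 44 44 43 43 44 43 44 43 4b 5a 5a 59 58 58 5a 59 59 59
57 5b 5a 5b 5b 59 5c 5b 5a 5a 4c 52 45 43 43 43 43 44 44 43 44 44 43 43 44 42 43 42 42 42 48 5a 58 58 58 5b 59 57 59 59
59 5a 5a 58 5a 5b 5a 59 5b 5b 47 43 43 42 43 42 43 44 46 49 4b 4d 50 57 5a 4c 40 43 43 42 4d 58 5c 59 59 59 5a 58 5a 5a
5a 59 56 58 5a 5b 5b 59 5e 5c 57 46 40 41 44 46 71 7c 80 84 85 86 87 87 88 68 44 45 45 
[... 5504 characters left out ...]
9 88 62 83 82 82 82 82 81 80 81 80 80 7e 7e 7e 7e 7e 7e 7f 7d 99 a6 a6 a8 a5 a6 a7 a4 a5 a2 a6 9e a1
ac a9 a9 a9 a7 a9 ad 9d 5a 83 82 82 82 81 81 80 81 80 80 7f 7f 7f 7e 7e 7e 7e 7d 9a a8 a8 aa a4 a6 a7 aa a9 a6 a4 a4 a3
a7 a8 a8 aa a5 a8 a8 a3 4d 83 81 81 81 81 80 81 80 80 7f 7f 7f 7d 7f 80 81 82 84 98 a3 a4 a7 a5 a3 a2 a9 a8 a6 a7 a7 a5
a5 a4 a9 aa a9 a4 a9 a7 78 84 83 87 89 84 8b 91 93 97 9a 96 99 a0 a4 a1 a7 a6 a7 a7 a4 a5 a6 a4 a4 a2 a3 ac ac a7 a7 aa
a9 a8 ab ac aa a7 a6 a3 a5 a6 a6 a8 a7 a4 9f a2 a6 ab aa a6 a7 a6 a3 a2 a7 a5 a4 a2 a5 a7 a1 a4 a3 9f a5 a6 a8 a8 aa a7
ab aa a8 ae aa a8 a6 a8 aa a8 a8 aa a5 a7 a5 a5 a3 a6 a8 a3 a2 a2 a2 a2 a4 a8 a2 a5 a4 a0 a0 a3 a7 a1 a2 a3 a6 a7 aa a3
```

Run:
```python
from tj import *
for n,lo in(("w16",0x68),("w9",0xb8)):
    g=cv2.cvtColor(cv2.imread(f"pics/{n}_l.png"),cv2.COLOR_BGR2GRAY)[90:450].astype(float)
    L=[];Rr=[];rows=[*range(105,120),*range(160,176),*range(255,268)]
    for v in rows:
        a=g[v,120:260]>lo; k=np.where(a)[0]; 
        seg=np.split(k,np.where(np.diff(k)>8)[0]+1); seg=max(seg,key=len); L.append(120+seg[0]);Rr.append(120+seg[-1]+1)
    x=.580-np.array(rows)/3000; yl=-.014-np.array(L)/3000; yr=-.014-np.array(Rr)/3000
    for y in(yl,yr): print(n,np.degrees(np.arctan(np.polyfit(x,y,1)[0])).round(2))
    f=np.polyfit(x,(yl+yr)/2,1); print("yaw",np.degrees(np.arctan(f[0])),"y at .518",np.polyval(f,.518),"width",(yl-yr).mean())
    col=g[:,215:235].mean(1); e=[v for v in range(230,300) if col[v]>lo>=col[v+1]]; print("front x",[.580-v/3000 for v in e], "mid y",-.014-225/3000)
```

```text
w16 5.05
w16 5.12
yaw 5.0864976328529865 y at .518 -0.07883987385291223 width 0.02887121212121211
front x [0.487] mid y -0.089
w9 5.05
w9 5.31
yaw 5.180163733669513 y at .518 -0.0775763153475907 width 0.02839393939393939
front x [0.487] mid y -0.089
```

Both views agree on the logger: centre (0.518, -0.078), yaw 5.1°, top at about z = 0.05. Next I'll descend and grip it.

Request:
{"op": "arm_command", "data": {"targets": [[[-0.5, 0.03, 0.5, -0.4, 0.7], [-0.95, 0.06, 1, -0.85, 0.7], [-0.95, 0.06, 1.9, -0.85, 0.7], [-0.95, 0.06, 2.9, -0.85, 0.7], [-0.95, 0.06, 3.8, -0.85, 0.7], [-0.95, 0.06, 4.3, -0.85, 0.7], [-0.95, 0.06, 4.52, -0.85, 0.7], [-0.95, 0.06, 4.52, -0.85, 0.7], [-0.95, 0.06, 4.52, -0.85, 0.7], [-0.95, 0.06, 4.52, -0.85, 0.7]]]}}

```text
clock: 41.0
ee_pos: [0.5187, -0.0779, 0.0262]
tcp_rot: [180.0, -0.1, 5.2]
force: [-0.9, -0.7, -0.3]
finger_gap: 0.0598
grasp_force: 0.0
```

Run:
```python
from tj import *
go((.518,-.0782),.024,5.1)
```

```text
{'clock': np.float64(41.0), 'ee_pos': array([ 0.5187, -0.0779,  0.0262]), 'tcp_rot': array([ 1.799994e+02, -1.295000e-01,  5.155500e+00]), 'force': array([-0.9318, -0.7448, -0.3439]), 'finger_gap': np.float64(0.0598), 'grasp_force': np.float64(0.0)}
-> (array([-0.016,  0.006,  0.044]), np.float64(0.0092440545462343))
```

Request:
{"op": "arm_command", "data": {"targets": [[[0, 0, 0.03, 0, 0], [0, 0, 0.03, 0, 0], [0, 0, 0.03, 0, 0], [0, 0, 0.03, 0, 0], [0, 0, 0.03, 0, 0], [0, 0, 0.03, 0, 0], [0, 0, 0.03, 0, 0], [0, 0, 0.03, 0, 0], [0, 0, 0.03, 0, 0], [0, 0, 0.03, 0, 0]]]}}

```text
clock: 42.25
ee_pos: [0.5183, -0.0781, 0.024]
tcp_rot: [180.0, -0.0, 5.2]
force: [-0.4, -1.9, 5.4]
finger_gap: 0.0292
grasp_force: 59.8
```

Request:
{"op": "arm_command", "data": {"targets": [[[-0.08, 0, 0, 0, 0], [-0.16, 0, 0, 0, 0], [-0.24, 0, 0, 0, 0], [-0.32, 0, 0, 0, 0], [-0.4, 0, 0, 0, 0], [-0.48, 0, 0, 0, 0], [-0.56, 0, 0, 0, 0], [-0.64, 0, 0, 0, 0], [-0.7, 0, 0, 0, 0], [-0.7, 0, 0, 0, 0]]]}}

```text
clock: 43.5
ee_pos: [0.4831, -0.081, 0.024]
tcp_rot: [-180.0, -0.0, 5.2]
force: [2.4, 0.8, 5.9]
finger_gap: 0.0286
grasp_force: 59.9
```

Run:
```python
from tj import *
snap("wrist","w17")
go(T+A@np.array([.097,0]),.1,81.5); go(T+A@np.array([.097,0]),.1,-98.5)
print(observe()["q"])
```

```text
{'clock': np.float64(43.55), 'ee_pos': array([ 0.4831, -0.081 ,  0.024 ]), 'tcp_rot': array([-1.799965e+02, -4.070000e-02,  5.158300e+00]), 'force': array([2.2094, 0.2877, 6.9816]), 'finger_gap': np.float64(0.0289), 'grasp_force': np.float64(59.9582)}
-> (array([ 1.977,  3.884, -1.52 ]), np.float64(-12.723610313457087))
{'clock': np.float64(43.55), 'ee_pos': array([ 0.4831, -0.081 ,  0.024 ]), 'tcp_rot': array([-1.799965e+02, -4.070000e-02,  5.158300e+00]), 'force': array([2.2094, 0.2877, 6.9816]), 'finger_gap': np.float64(0.0289), 'grasp_force': np.float64(59.9582)}
-> (array([ 1.977,  3.884, -1.52 ]), np.float64(-12.723610313457087))
[ 8.85660942e+00  1.76741595e+01 -2.24454202e+01 -1.15494384e-03
 -4.98395333e+01  8.63024745e+01]
```

The logger is out. The fingertips reach below its underside, so I'll push it back a little, keeping it on the pedestal and clear of the socket, and regrip higher for a clean set-down.

Request:
{"op": "arm_command", "data": {"targets": [[[0.1, 0, 0, 0, 0], [0.2, 0, 0, 0, 0], [0.3, 0, 0, 0, 0], [0.34, 0, 0, 0, 0], [0.34, 0, 0, 0, 0.45], [0.34, 0, 0, 0, 0.45], [0.34, 0, -0.15, 0, 0.45], [0.34, 0, -0.26, 0, 0.45], [0.34, 0, -0.26, 0, 0.45], [0.34, 0, -0.26, 0, 0.45]]]}}

```text
clock: 44.8
ee_pos: [0.4999, -0.0795, 0.0366]
tcp_rot: [-180.0, 0.0, 5.1]
force: [0.3, -0.7, 0.6]
finger_gap: 0.0383
grasp_force: 0.0
```

Run:
```python
from tj import *
s=observe(); print(s["ee_pos"],s["tcp_rot"],s["force"],s["finger_gap"]); snap("wrist","w18")
```

```text
[ 0.49989209 -0.07949774  0.03655504] [-1.79993079e+02  2.76062718e-03  5.14426178e+00] [ 0.33749264 -0.71666503  0.64202891] 0.03827799620460817
```

Request:
{"op": "arm_command", "data": {"targets": [[[0, 0, 0, 0, 0], [0, 0, 0, 0, 0], [0, 0, 0, 0, 0], [0, 0, 0, 0, 0], [0, 0, 0, 0, 0], [0, 0, 0, 0, 0], [-0.1, 0, 0, 0, 0], [-0.3, 0, -0.2, 0, 0], [-0.6, 0, -0.8, 0, 0], [-0.6, 0, -1.8, 0, 0]]]}}

```text
clock: 46.1
ee_pos: [0.4665, -0.0824, 0.1261]
tcp_rot: [-180.0, 0.3, 5.1]
force: [1.6, 0.3, -0.0]
finger_gap: 0.0286
grasp_force: 59.3
```

Run:
```python
from tj import *
snap("wrist","w19"); snap("side","s19"); go(T+A@np.array([.097,0]),.1,-98.5)
```

```text
{'clock': np.float64(46.2), 'ee_pos': array([ 0.4724, -0.0826,  0.1321]), 'tcp_rot': array([179.9252,  -0.5459,   5.1928]), 'force': array([ 0.7561,  0.8337, -0.0784]), 'finger_gap': np.float64(0.0286), 'grasp_force': np.float64(59.2616)}
-> (array([2.183, 3.872, 0.668]), np.float64(-12.717869292766798))
```

Request:
{"op": "arm_command", "data": {"targets": [[[0.1, 0.2, -0.3, 1.6, 0], [0.3, 0.6, -0.4, 3.3, 0], [0.6, 1, -0.4, 5, 0], [0.9, 1.5, -0.4, 6.7, 0], [1.2, 2, -0.4, 8.4, 0], [1.5, 2.5, -0.4, 10.1, 0], [1.8, 3, -0.4, 11.8, 0], [2, 3.4, -0.4, 13.5, 0], [2.18, 3.87, -0.4, 15.2, 0], [2.18, 3.87, -0.4, 16.9, 0]]]}}

```text
clock: 47.45
ee_pos: [0.5952, -0.2663, 0.1454]
tcp_rot: [179.9, 0.0, -96.7]
force: [-0.2, -0.2, -1.2]
finger_gap: 0.0285
grasp_force: 59.3
```

Request:
{"op": "arm_command", "data": {"targets": [[[0, 0, 0.2, 0.38, 0], [0, 0, 0.4, 0.38, 0], [0, 0, 0.6, 0.38, 0], [0, 0, 0.8, 0.38, 0], [0, 0, 1, 0.38, 0], [0, 0, 1, 0.38, 0], [0, 0, 1, 0.38, 0], [0, 0, 1, 0.38, 0], [0, 0, 1, 0.38, 0], [0, 0, 1, 0.38, 0]]]}}

```text
clock: 48.7
ee_pos: [0.5961, -0.2652, 0.0968]
tcp_rot: [-180.0, -0.0, -98.5]
force: [-0.5, -0.0, -0.6]
finger_gap: 0.0287
grasp_force: 59.3
```

Run:
```python
from tj import *
snap("wrist","w20"); go((.5985,-.2660),.0115,-98.5); print(observe()["q"])
```

```text
{'clock': np.float64(48.75), 'ee_pos': array([ 0.5961, -0.2652,  0.0967]), 'tcp_rot': array([-1.799859e+02, -3.700000e-03, -9.853150e+01]), 'force': array([ 0.0341, -0.4054, -1.6072]), 'finger_gap': np.float64(0.0282), 'grasp_force': np.float64(59.2996)}
-> (array([ 0.008, -0.05 ,  1.704]), np.float64(-0.00524925309132603))
[-1.02955245e+01  2.97913003e+01  9.15164324e+00  3.44904864e-03
 -6.93461150e+01  1.76281327e+00]
```

Request:
{"op": "arm_command", "data": {"targets": [[[0.01, -0.05, 0.5, 0, 0], [0.01, -0.05, 1, 0, 0], [0.01, -0.05, 1.4, 0, 0], [0.01, -0.05, 1.6, 0, 0], [0.01, -0.05, 1.68, 0, 0], [0.01, -0.05, 1.72, 0, 0], [0.01, -0.05, 1.72, 0, 0], [0.01, -0.05, 1.72, 0, 0], [0.01, -0.05, 1.72, 0, 0], [0.01, -0.05, 1.72, 0, 0]]]}}

```text
clock: 50.0
ee_pos: [0.5985, -0.2661, 0.0108]
tcp_rot: [-180.0, -0.0, -98.5]
force: [-0.3, 0.4, 0.7]
finger_gap: 0.0283
grasp_force: 59.4
```

Request:
{"op": "arm_command", "data": {"targets": [[[0, 0, 0, 0, 0.36], [0, 0, 0, 0, 0.4], [0, 0, 0, 0, 0.4], [0, 0, -0.1, 0, 0.42], [0, 0, -0.4, 0, 0.45], [0, 0, -1.2, 0, 0.5], [0, 0, -2.2, 0, 0.6], [0, -0.6, -3.4, 0, 0.8], [0, -0.6, -4.4, 0, 1], [0, -0.6, -4.4, 0, 1]]]}}

```text
clock: 51.25
ee_pos: [0.6302, -0.2717, 0.238]
tcp_rot: [-179.3, -0.1, -98.5]
force: [-0.9, -0.5, -0.0]
finger_gap: 0.0852
grasp_force: 0.0
```

Run:
```python
from tj import *
go((.56,-.25),.3,0); snap("wrist","w21");snap("top","t21");snap("side","s21")
w=rectify("w21",.024,T,-8.5,S=2); g=cv2.cvtColor(w,cv2.COLOR_BGR2GRAY); cv2.imwrite("pics/w21_r.png",w)
a=cv2.resize(g[20:180],(40,20),interpolation=cv2.INTER_AREA)
print("rows 4mm from tray x=140, cols 5mm from y=+100")
for r in a: print(" ".join("%02x"%v for v in r))
```

```text
{'clock': np.float64(51.25), 'ee_pos': array([ 0.6302, -0.2717,  0.238 ]), 'tcp_rot': array([-1.793082e+02, -1.444000e-01, -9.853150e+01]), 'force': array([-0.8813, -0.4805, -0.0435]), 'finger_gap': np.float64(0.0852), 'grasp_force': np.float64(0.0)}
-> (array([-0.217,  1.438, -1.258]), np.float64(13.57807732267446))
rows 4mm from tray x=140, cols 5mm from y=+100
a3 a6 a2 a3 a1 9d a1 a3 a3 9f a2 a5 a1 a1 a5 a2 a5 a3 a1 a3 a1 a4 7c 5a 58 58 56 56 5b 93 a4 a5 a3 a2 a2 a4 a3 a5 a5 9f
a3 a1 a4 a4 a6 a1 a2 dd e3 dc d6 df e3 df e4 e0 e2 e3 e5 e6 e5 e4 8c 7d 7c 7b 7b 7b 7c 7b 89 ce e3 e6 b0 a5 a6 a8 a7 9f
6f 69 76 6f 7b 78 85 a9 97 91 8b a1 d0 e1 f4 dc ed ec de f5 e7 d3 8a 8b 8b 8b 8b 8b 8b 8b 8b 8b a3 ef b0 a5 a6 a5 a3 a2
58 57 57 58 59 5a 5a 7e 77 88 89 89 91 a0 a9 a7 bd a7 c7 ba d1 91 8a 8a 8b 8b 8b 8b 8b 8b 8b 8b 8c a6 a8 a8 a4 a4 a5 a2
58 59 58 57 55 5b 58 7d 77 89 88 88 89 89 89 89 89 89 89 89 8a 8b 8b 8b 8c 8d 8d 8c 8c 8c 8c 8c 8c 8d 6c 9f a3 a2 a5 a3
57 59 5a 5a 57 5a 5a 7e 77 88 6f 66 68 6b 68 67 67 68 69 69 67 68 68 68 69 66 66 69 69 69 68 75 8d 8c 67 7c a6 a3 a2 a5
58 58 57 58 58
[... 965 characters left out ...]
a 7d 77 88 6e 86 84 7f 7e 7f 81 82 80 80 7f 80 82 82 80 8b 8b 8b 8c 8b 8a 74 8b 8c 63 59 59 5b 58 8a
58 5a 59 58 59 59 5a 7d 76 88 6f 6a 69 68 69 6b 69 6c 6b 69 6a 6b 6c 6b 68 6a 6d 6d 6b 69 69 73 8b 8c 65 57 58 5a 54 8c
59 59 59 5b 58 58 58 7c 76 88 87 84 84 86 88 86 85 85 87 88 87 87 86 86 89 89 88 87 88 8a 89 8a 8b 8c 63 57 5a 5b 56 99
5a 59 59 59 59 5b 59 7e 76 89 89 89 89 89 89 89 89 8a 8a 8a 8a 8a 8a 8a 8a 8b 8b 8b 8b 8b 8b 8b 8b 8c 65 5a 59 58 5c 9c
5b 58 5a 5a 59 5b 5b 7f 70 6e 6d 6c 6d 6e 6d 6c 6c 6e 70 6e 6b 6e 6f 6e 6c 6e 6f 70 6d 6e 6e 6f 6b 87 65 5a 58 5a 68 a6
58 57 5a 58 59 59 5a 7f 5d 7b 80 83 82 82 81 83 83 82 82 83 77 73 83 83 86 85 84 84 86 84 84 84 80 7a 64 57 59 58 7a a1
```

The logger lies inside the bay outline, but its body looks about 7 mm off centre lengthwise. I'll settle the arm, measure again and correct it if needed.

Request:
{"op": "arm_command", "data": {"targets": [[[-0.5, 0, 0, 0, 1], [-0.8, 0.6, 0, 0, 1], [-0.8, 0.6, 0, 0, 1], [-0.8, 0.6, 0, 0, 1], [-0.8, 0.6, 0, 0, 1], [-0.8, 0.6, 0, 0, 1], [-0.8, 0.6, 0, 0, 1], [-0.8, 0.6, 0, 0, 1], [-0.8, 0.6, 0, 0, 1], [-0.8, 0.6, 0, 0, 1]]]}}

```text
clock: 52.65
ee_pos: [0.6043, -0.2265, 0.2307]
tcp_rot: [-180.0, -0.0, -98.5]
force: [0.4, 0.0, -0.2]
finger_gap: 0.0858
grasp_force: 0.0
```

Run:
```python
from tj import *
snap("wrist","w22"); go((.5985,-.266),.0115,-98.5)
B=T+A@np.array([.097,0])
w=rectify("w22",.024,B,-8.5,half=(.04,.07),S=5); g=cv2.cvtColor(w,cv2.COLOR_BGR2GRAY)
w0=rectify("w22",.004,B,-8.5,half=(.04,.07),S=5); g0=cv2.cvtColor(w0,cv2.COLOR_BGR2GRAY)
f=lambda r:" ".join("%02x"%v for v in r)
print("top plane, x in +-8, y 70->-70 step 2"); print(f(cv2.resize(g[185:215],(70,1),interpolation=cv2.INTER_AREA)[0]))
print("x profile at y 20..30 , 40->-40 step 1"); print(f(cv2.resize(g[:,200:250],(1,80),interpolation=cv2.INTER_AREA)[:,0]))
print("floor plane y profile"); print(f(cv2.resize(g0[185:215],(70,1),interpolation=cv2.INTER_AREA)[0]))
print("floor x profile at y -30..-35"); print(f(cv2.resize(g0[:,510:540],(1,80),interpolation=cv2.INTER_AREA)[:,0]))
```

```text
{'clock': np.float64(52.7), 'ee_pos': array([ 0.6043, -0.2265,  0.2307]), 'tcp_rot': array([-1.799917e+02,  3.000000e-04, -9.852940e+01]), 'force': array([-0.4855,  0.5287, -0.0276]), 'finger_gap': np.float64(0.0854), 'grasp_force': np.float64(0.0)}
-> (array([ 7.990e-01, -1.000e-03,  4.383e+00]), np.float64(-0.004902229861575809))
top plane, x in +-8, y 70->-70 step 2
96 9c e0 e6 8b ba ed e0 d7 d9 91 a9 ed e7 da ad 81 87 87 87 84 32 10 10 11 11 11 11 11 11 11 11 1f 77 89 88 88 89 7a 50 49 4c 73 89 8a 88 7e 64 79 8f a5 ce dd e1 e0 d9 d9 f7 f6 f6 f3 90 d6 f7 f6 f6 f7 d5 f4 e3
x profile at y 20..30 , 40->-40 step 1
77 77 81 9d b7 b6 94 7c a1 b0 ae a7 a0 a0 a1 a1 a1 a2 9e 67 59 81 98 9d 9a 82 71 7a 82 87 88 88 7b 53 30 2c 2e 2e 2e 2e 2f 2f 2e 2e 2f 2e 2c 2f 48 73 86 88 87 83 7d 74 7b 89 89 84 68 42 62 83 89 88 88 88 87 88 88 89 7b 45 50 7b 8a 88 88 88
floor plane y profile
ed 9d a0 e9 e9 d9 d9 ca 76 d4 f0 e3 da a2 81 87 87 87 88 44 11 10 11 11 11 12 11 11 11 11 10 2a 7d 89 88 88 89 80 54 48 48 5d 86 8a 8a 87 73 66 7b 8e ab d1 dd e1 e0 dd cd f7 f6 f6 f8 c7 93 f6 f6 f6 f6 f4 d5 f6
floor x profile at y -30..-35
b7 e5 fb fb e2 b5 d9 f7 f7 f6 f6 f6 f6 f6 f6 f6 fa ee 96 93 e2 fc f6 f6 f6 f6 f6 f6 f6 f6 f7 f5 db c9 ce d8 e3 e3 e1 de e2 d7 c4 ac a0 a3 94 70 68 72 83 8a 8a 8a 89 89 89 8a 89 8a 89 75 48 57 7f 8c 8a 89 8a 8a 89 8a 8b 8a 6e 47 59 85 8b 8a
```

The body centre is 8.5 mm towards tray +y, although body plus plug together are centred. I'll regrip and shift it by half of that, so it sits in the middle by either measure.

Request:
{"op": "arm_command", "data": {"targets": [[[0.4, 0, 0.8, 0, 0.42], [0.8, 0, 1.6, 0, 0.42], [0.8, 0, 2.5, 0, 0.42], [0.8, 0, 3.3, 0, 0.42], [0.8, 0, 3.9, 0, 0.42], [0.8, 0, 4.2, 0, 0.42], [0.8, 0, 4.35, 0, 0.42], [0.8, 0, 4.35, 0, 0.42], [0.8, 0, 4.35, 0, 0.42], [0.8, 0, 4.35, 0, 0.42]]]}}

```text
clock: 53.95
ee_pos: [0.599, -0.2662, 0.0141]
tcp_rot: [-179.9, -0.0, -98.5]
force: [-0.7, -1.6, -0.7]
finger_gap: 0.0363
grasp_force: 0.0
```

Request:
{"op": "arm_command", "data": {"targets": [[[0, 0, 0, 0, 0], [0, 0, 0, 0, 0], [0, 0, 0, 0, 0], [0, 0, 0, 0, 0], [0, 0, -0.04, 0, 0], [0.05, 0, -0.06, 0, 0], [0.09, 0, -0.06, 0, 0], [0.09, 0, -0.03, 0, 0], [0.09, 0, 0, 0, 0], [0.09, 0, 0, 0, 0]]]}}

```text
clock: 55.2
ee_pos: [0.5976, -0.2707, 0.0143]
tcp_rot: [-180.0, -0.0, -98.5]
force: [-2.0, 0.6, 7.1]
finger_gap: 0.0281
grasp_force: 60.9
```

Request:
{"op": "arm_command", "data": {"targets": [[[0, 0, 0, 0, 0.36], [0, 0, 0, 0, 0.4], [0, 0, 0, 0, 0.42], [0, 0, -0.2, 0, 0.42], [0, 0, -0.8, 0, 0.45], [0, 0, -1.8, 0, 0.5], [-0.4, 0, -2.8, 0, 0.6], [-0.9, 0, -3.8, 0, 0.8], [-0.9, 0, -4.4, 0, 1], [-0.9, 0, -4.4, 0, 1]]]}}

```text
clock: 56.45
ee_pos: [0.6057, -0.2262, 0.2374]
tcp_rot: [-179.6, -0.0, -98.5]
force: [0.4, -0.4, -0.9]
finger_gap: 0.0857
grasp_force: 0.0
```

Request:
{"op": "arm_command", "data": {"targets": [[[0, 0, 0, 0, 1], [0, 0, 0, 0, 1], [0, 0, 0, 0, 1], [0, 0, 0, 0, 1], [0, 0, 0, 0, 1], [0, 0, 0, 0, 1], [0, 0, 0, 0, 1], [0, 0, 0, 0, 1], [0, 0, 0, 0, 1], [0, 0, 0, 0, 1]]]}}

```text
clock: 57.7
ee_pos: [0.6044, -0.226, 0.2331]
tcp_rot: [180.0, 0.0, -98.5]
force: [-0.2, -0.0, 0.9]
finger_gap: 0.0856
grasp_force: 0.0
```

Run:
```python
from tj import *
snap("wrist","w23"); go((.56,-.25),.3,0)
B=T+A@np.array([.097,0]); f=lambda r:" ".join("%02x"%v for v in r)
g=cv2.cvtColor(rectify("w23",.024,B,-8.5,half=(.04,.07),S=5),cv2.COLOR_BGR2GRAY)
print(f(cv2.resize(g[185:215],(70,1),interpolation=cv2.INTER_AREA)[0]))
for y in(24,-8): print(f(cv2.resize(g[:,350-y*5-10:350-y*5+10],(1,80),interpolation=cv2.INTER_AREA)[:,0]))
w=rectify("w23",.044,T,-8.5); g=cv2.GaussianBlur(cv2.cvtColor(w,cv2.COLOR_BGR2GRAY),(5,5),1)
C=cv2.HoughCircles(g,cv2.HOUGH_GRADIENT,1,120,param1=80,param2=14,minRadius=51,maxRadius=63)
for u,v,r in C[0]: print("jar tray mm",(450-v)/3,(300-u)/3,r/3)
```

```text
{'clock': np.float64(57.75), 'ee_pos': array([ 0.6044, -0.226 ,  0.2331]), 'tcp_rot': array([ 1.79999e+02,  2.00000e-03, -9.85312e+01]), 'force': array([ 0.0043, -0.5642, -0.1911]), 'finger_gap': np.float64(0.0853), 'grasp_force': np.float64(0.0)}
-> (array([ 0.607,  0.807, -1.338]), np.float64(13.578128345067947))
97 9f e3 e6 8f d2 eb d9 d8 da 9c ce ef e9 d9 d8 d9 a9 7b 87 86 87 8a 4d 11 10 11 10 10 12 13 11 13 11 13 63 8a 89 89 89 83 59 4b 4a 66 89 89 8a 88 87 b2 d9 e2 e1 e1 e1 e0 dc ee f6 f3 99 e6 f6 f6 f6 f6 d5 f6 e8
61 61 66 77 88 88 81 6f 84 8a 89 87 87 87 86 87 88 88 81 4e 47 74 8c 89 88 83 79 79 81 87 88 87 88 79 68 68 68 6a 6b 6c 6c 6c 6d 6c 6b 6b 6b 6b 6f 7d 86 87 86 84 7e 75 78 89 89 86 70 47 63 84 8a 89 88 88 88 88 89 88 75 49 54 7d 8a 88 88 88
a1 a0 b5 e1 fb fb e2 b4 e8 f8 f7 f6 f6 f6 f6 f6 f7 fa e9 ac 8f d0 f8 f8 f8 f5 c5 d0 bf 95 86 87 88 88 89 89 89 89 89 89 89 89 89 89 88 89 89 88 89 89 89 8a 89 87 7d 72 80 8a 8a 8b 6e 48 60 8b 8a 89 89 89 89 88 8a 8b 74 4b 52 7e 8a 88 89 89
jar tray mm 29.5 -31.166666 18.833334
jar tray mm -36.833332 32.166668 18.233334
jar tray mm -35.833332 -31.5 18.566668
jar tray mm 31.833334 33.833332 20.066668
```

```bash
python3 -c "
from plant import *
print(close_job())"
```

```text
the job is handed in; nothing more can be done
None
```

I handed the job in at about 58 s of robot time: the bridge stands on the mat, the four jars there were stand in squares 1–4, and the logger, pulled last, lies face up in the bay; the hand-in gave no verdict, my last measurements put the bridge within 1 mm, the jars within about 4 mm and the logger body about 4 mm off centre lengthwise, and one jar knocked about 21 mm on the shaker was found and placed.

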